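# Span-calibrate the bench balance with the largest check weight

### The arm

A 7-joint arm with a two-finger parallel gripper is mounted at the origin on the work surface. World frame = base frame: x ahead of the robot, y to its left, z up, the work surface at z = 0. Lengths are in mm, angles in rad, forces in N, time in s.
With the tool pointing down it reaches from about 425 to 875 mm from the base axis. Payload 8.4 kg.
Tool frame: the origin (TCP) lies between the finger pads; the fingertips stand 25 mm ahead of it and the grasp point (between the pads) lies 6 mm ahead of it; z points along the fingers, y is the direction in which the jaws open and shut (so a half turn about z gives the same grasp; the last joint's range is limited). The gripper opens to 85 mm and grips with 20 to 120 N. Pads are 22 mm wide; open, the fingers measure 114 mm over their backs; the gripper's body (76 mm by 85 mm) begins 54 mm behind the grasp point. The pads swing forward as they close: fully open they stand 13 mm farther back than shut.
Start: joints at [-1.386, 0.333, 0.04, 1.465, -0.013, 1.343, -0.059], TCP at [182.006, 623.969, 228.608] pointing down, gripper open.
Joint ranges: [-2.58, 2.58], [-0.38, 2.09], [-1.3, 1.39], [0.25, 2.4], [-1.5, 4.64], [0.08, 2.09], [-2.65, 2.65]. Speed limits (rad/s): [2.22, 2.22, 2.79, 2.79, 3.14, 3.14, 3.14].

### API

Orientations are given as a 3x3 rotation matrix whose columns are the frame's x, y, z axes.
In Python, from plant import monitor, capture, camera_params, job_done gives the robot as it stands.
- The arm moves only by the shell command python3 -m inch 'ROWS' [OPENING]. ROWS is JSON, a list of rows, each an object with "translation": the shift along the tool's x, y, z in cm, a list of three; "twist": the turn, a rotation vector about the tool's x, y, z in degrees, a list of three. In form: [{"translation": [tx, ty, tz], "twist": [wx, wy, wz]}, ...]. A call has 1 to 5 rows; each row is the pose to reach, as a shift and turn from the pose commanded when the call began, along the tool's axes at that moment; what a row does not reach only later rows make up. A row lasts 1/12 s, in which the tool goes at most 41.7 mm and 7.16 degrees, less where a joint would pass 70% of its speed; a pose out of reach is approached as far as the arm can. A call with a gripper value outside its range is refused whole. OPENING is the finger opening in cm, from 0 to 8.54, set as the call begins (- or left out, the last holds). The fingers move at their own pace and stop on an object; the grip force is fixed at half the most. Time passes only in rows, so rows that repeat a pose let the fingers close. It gives the time, the measured TCP pose, the force and the opening at its end, in the units of the state.
- monitor.get_obs(): the state, without advancing time (a new reading comes with each control period).
- capture(name): name is "scene" or "top" or "wrist"; returns (picture, depth): 480x640x3 uint8, red, green, blue; 480x640 float32, mm along the optical axis (not along the pixel's ray), 0 where there is no reading.
- camera_params(name): a dict with "intrinsics" (3x3 intrinsics, pixels), "dist" ([k1, k2, p1, p2, k3] as OpenCV has them; the pictures are not rectified), "rvec" (rotation vector, rad) and "tvec" (3), from world to camera coordinates, as OpenCV has them; the wrist camera has in their place "T_tool_cam" (4x4, takes a point from camera to tool coordinates, whose origin is the TCP and whose axes are the flange's). Camera axes: x right, y down, z forward; pixel columns grow to the right and rows downward; lengths in mm; the calibration is good to about 2 mm. A picture is of the moment at which its call begins: read the wrist's pose just before it. camera_params takes no time and is no camera call.
- job_done(): hands the job in, once; it reports no verdict.
The state is a dict: "clock": time; "joint_pos": joint angles; "joint_velocities": joint speeds; "joint_torque": joint torques, N m; "tool_pos": TCP position; "tool_rot": TCP orientation; "wrist_force": force on the tool from outside, world axes, zero at the start; "torque": the same for the moment, N m; "grip_width": opening from 0.0 (shut) to 1.0 (fully open).
Only numpy, scipy, OpenCV 4.12 (cv2) and the standard library are available. Lean on these libraries where they do the work, as an engineer would, in place of code of your own. Each camera call takes 0.05 s, during which the arm holds its last target.

### The job

Calibrate the bench balance: take the largest of the three steel check weights off the sloping rack and set it upright on the balance pan, gently and centred inside the marked circle, without overloading the pan. Once it stands there on its own, press the round calibration key on the balance fully down, let it come up again, and leave the weight on the pan and the two other weights in the rack.

Things in the scene. Friction and masses are not known exactly. Their poses are not given: they have to be found in the camera images.
- weight_large: The weight to use: bare steel, 81 mm tall, 0.55 to 0.8 kg. Body 46 mm in diameter, 45 mm high; on it a neck 16 mm in diameter, then a grip knob 22 mm in diameter from 59 to 81 mm above the base. Origin: centre of the flat base; z up its axis through the knob. At the start it leans in one bay of the rack, axis 30 degrees from vertical, knob free all round.
- weight_mid: Check weight of the same shape, 46 mm in diameter, but body 33 mm high and 69 mm tall overall, 0.50 kg; leans in another bay. Leave it in the rack (it may not be moved by 15 mm or more). Origin: centre of the base, z up its axis.
- weight_small: Check weight of the same shape, 46 mm in diameter, but body 22 mm high and 58 mm tall overall, 0.36 kg; leans in another bay. Leave it in the rack (it may not be moved by 15 mm or more). Origin: centre of the base, z up its axis.
- rack: Fixed grey steel rack, base 140 x 272 mm, end plates 63 mm high, three bays 80 mm apart along its y. In each a weight stands on a foot plate sloped 30 degrees, leaning on a V on its -x side, so the knobs lean towards rack -x. Base centres of the weights: rack x = 0, z = 45 mm. Nothing above; they lift out along their axis or straight up. Origin: centre of the underside; z up.
- balance: Fixed grey bench balance, housing 190 x 290 mm, deck 50 mm above the table. The pan is over balance x = 0, y = +55 mm, the key at x = -50, y = -90 mm; a small tilted display, up to 90 mm above the table, at x = +75, y = -85 mm. Origin: centre of the underside; z up, front towards -x.
- pan_center (a point): Centre of the top face of the round aluminium pan, 124 mm in diameter, 4 mm thick, about 72 mm above the table when empty; a black circle 66 mm in diameter is marked round this point. It moves down with the pan.
- pan (a joint): How far the pan is pressed down on its spring, in m: 0 when empty, 800 N per m (7 to 10 mm under the large weight), well damped, stop at 0.016. Over 0.0145 is an overload and fails: the weight must be lowered, not dropped or pushed down hard.
- cal_key_top (a point): Centre of the top of the round grey calibration key, 26 mm in diameter, to be pressed straight down. It moves down with the key.
- cal_key (a joint): How far the calibration key is pressed, in m: 0 up, 0.006 fully down (about 5 N); over 0.0045 counts as pressed. It springs back. Do not press it before the weight stands on the pan.
Not all that is in view belongs to the job. Leave any blue, orange or red look-alike of the weight_large alone.

How it is judged (in metres and radians):
On the way, in this order (a step that is already met when the one before it is completed fails the run):
1. the largest weight stands upright on the pan, centred, let go by the gripper (horizontal distance between weight_large and pan_center below 0.01 m and z of weight_large in the frame of pan_center between -0.004 and 0.004 m and angle between weight_large's own z axis and vertical below 0.06 rad and value of joint pan above 0.003 m and contact force between the fingers and weight_large below 0.1 N), for 0.3 s.
2. then the calibration key is pressed fully down (value of joint cal_key above 0.0045 m and horizontal distance between weight_large and pan_center below 0.01 m and value of joint pan above 0.003 m), for 0.05 s.
At the end, for the whole second after the job is handed in: The largest weight stands upright (within 3.4 degrees) and at rest on the pan, its axis within 10 mm of the pan's centre (inside the marked circle), the pan carries it, the calibration key has been pressed and is up again, and the two other weights are in the rack within 15 mm of where they were (horizontal distance between weight_large and pan_center below 0.01 m and z of weight_large in the frame of pan_center between -0.004 and 0.004 m and angle between weight_large's own z axis and vertical below 0.06 rad and linear speed of weight_large below 0.01 m/s and value of joint pan above 0.003 m and value of joint cal_key below 0.002 m and distance of each of weight_mid, weight_small from where it was at the start of the episode below 0.015 m); the robot touches nothing.
It fails at once if the pan is overloaded (pressed down more than 14.5 mm) (value of joint pan above 0.0145 m).
It fails at once if the key is pressed while the largest weight is not standing on the pan (value of joint cal_key above 0.0045 m and distance between weight_large and pan_center above 0.02 m).
It fails at once if one of the two other weights is moved by 15 mm or more (distance of any of weight_mid, weight_small from where it was at the start of the episode above 0.015 m).
It also fails if it takes over 51 s, if anything falls off the work surface, if the arm or the gripper's body presses on something with over 40 N, if the wrist force passes 120 N, or if a joint passes its speed limit or range.

## Working session

There is one attempt and no reset: what is moved stays moved. The work goes in short steps, Python scripts to look and compute and a shell command to move; the robot and the scene stay as the last step left them, time stands still between calls to the robot, and variables do not carry over. Pictures are saved under pics/ and viewed, and the job is handed in when it is done.

```bash
ls; mkdir -p pics; python3 - <<'E'
from plant import monitor, capture, camera_params
import cv2, numpy as np
o=monitor.get_obs()
print({k:np.round(v,3).tolist() for k,v in o.items()})
for n in ("scene","top","wrist"):
    p,d=capture(n); cv2.imwrite(f"pics/{n}0.png",p[:,:,::-1]); np.save(f"pics/{n}0.npy",d)
    print(n,camera_params(n),d.min(),d.max())
E
```

```text
pics
{'clock': 0.0, 'joint_pos': [-1.386, 0.334, 0.04, 1.466, -0.013, 1.343, -0.059], 'joint_velocities': [-0.0, 0.0, 0.002, -0.002, -0.0, -0.002, 0.001], 'joint_torque': [0.0, -65.855, 1.366, -40.556, 0.017, 0.013, -0.0], 'tool_pos': [181.896, 623.538, 227.708], 'tool_rot': [[-0.96, 0.28, -0.0], [0.28, 0.96, -0.002], [-0.0, -0.002, -1.0]], 'wrist_force': [0.011, -1.124, -0.415], 'torque': [-0.012, -0.041, -0.016], 'grip_width': 1.0}
scene {'intrinsics': array([[541.65298071,   0.        , 323.9396339 ],
       [  0.        , 541.65298071, 246.30304334],
       [  0.        ,   0.        ,   1.        ]]), 'dist': array([0.00068423, 0.        , 0.        , 0.        , 0.        ]), 'rvec': array([ 2.03678335,  0.6390974 , -0.37842625]), 'tvec': array([-402.22591201,  -42.63989609, 1353.76994308])} 0.0 3999.912
top {'intrinsics': array([[534.8245452 ,   0.        , 321.98857061],
       [  0.        , 534.8245452 , 244.68824588],
       [  0.        ,   0.        ,   1.        ]]), 'dist': array([-0.04523931,  0.        ,  0.        ,  0.        ,  0.        ]), 'rvec': array([ 2.12370394, -2.10101139,  0.20121273]), 'tvec': array([  16.49947038,  482.76017047, 1096.69464263])} 0.0 2163.8438
wrist {'intrinsics': array([[334.42261923,   0.        , 323.24109117],
       [  0.        , 334.42261923, 245.34137935],
       [  0.        ,   0.        ,   1.        ]]), 'dist': array([-0.04762731,  0.        ,  0.        ,  0.        ,  0.        ]), 'T_tool_cam': array([[-6.40855699e-04, -9.56880098e-01, -2.90482475e-01,
         7.51914080e+01],
       [ 9.99999663e-01, -7.62030597e-04,  3.04033589e-04,
         2.76822536e-01],
       [-5.12280224e-04, -2.90482182e-01,  9.56880264e-01,
        -1.45598286e+02],
       [ 0.00000000e+00,  0.00000000e+00,  0.00000000e+00,
         1.00000000e+00]])} 0.0 1433.1544
```

View pics/scene0.png

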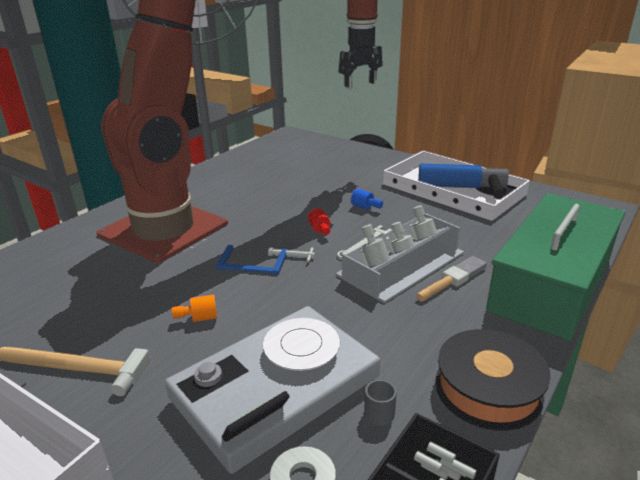

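View pics/top0.png

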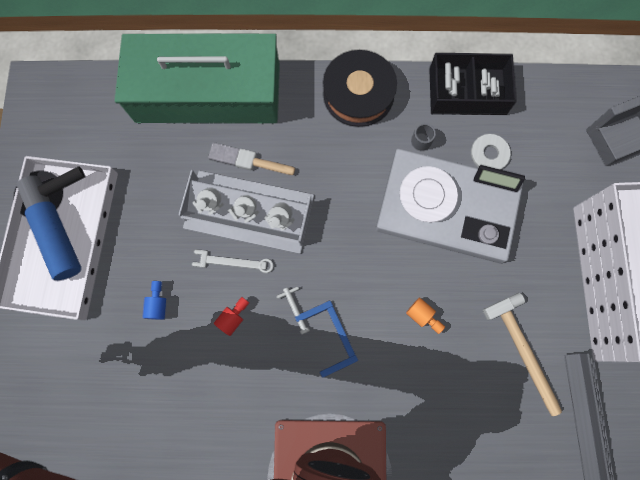

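View pics/wrist0.png

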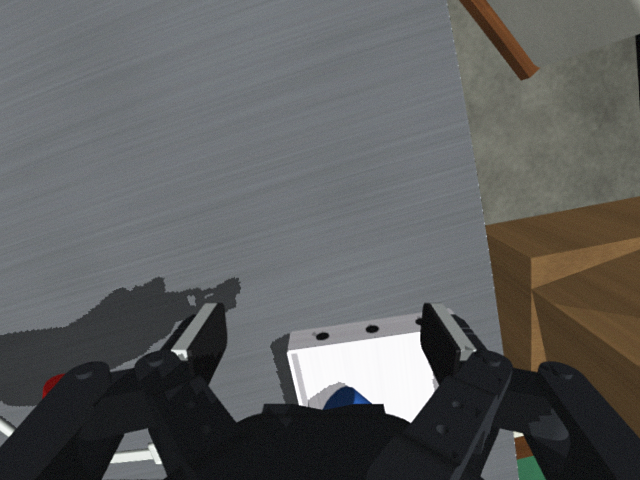

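Candidates: the three bare steel weights in the rack, in top at (207,200), (244,207) and (279,215). Look-alikes are blue (154,303), red (230,317) and orange (423,313), all on the table. Next I take close crops of the rack and balance.

```bash
python3 - <<'E'
import cv2,numpy as np
a=cv2.imread("pics/scene0.png");b=cv2.imread("pics/top0.png")
c=cv2.resize(a[195:305,330:470],None,fx=4,fy=4,interpolation=cv2.INTER_CUBIC)
cv2.imwrite("pics/c1.png",c)
c=cv2.resize(b[165:260,175:320],None,fx=5,fy=5,interpolation=cv2.INTER_CUBIC)
cv2.imwrite("pics/c2.png",c)
c=cv2.resize(b[145:265,375:530],None,fx=5,fy=5,interpolation=cv2.INTER_CUBIC)
cv2.imwrite("pics/c3.png",c)
E
```

```text
(no output)
```

View pics/c1.png

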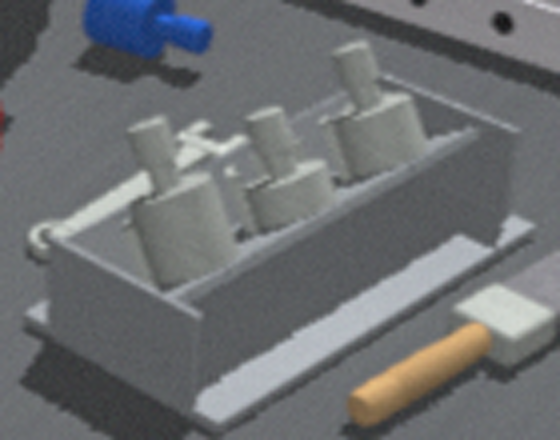

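View pics/c2.png

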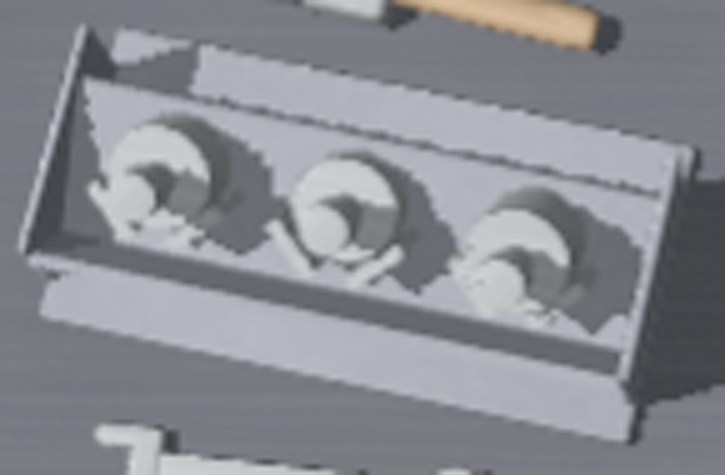

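View pics/c3.png

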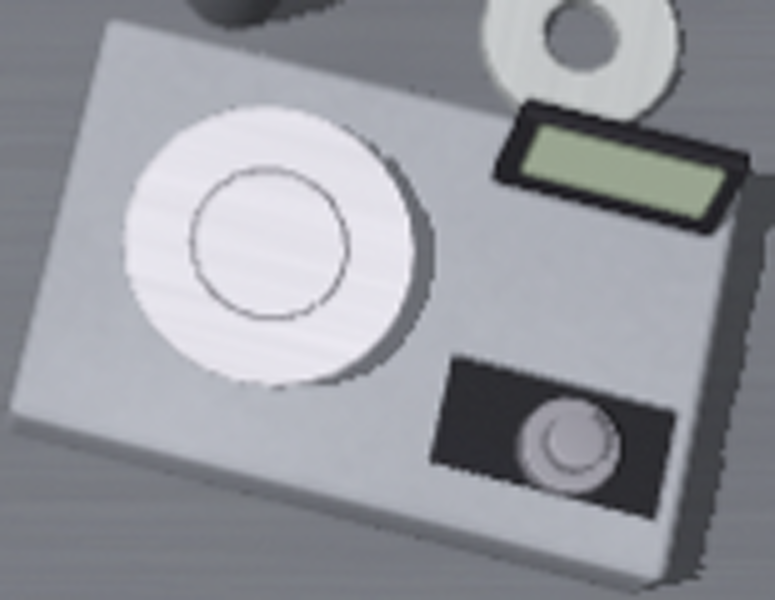

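The leftmost weight in scene, knob top about (367,226), has the tallest body. That is the rightmost one in top, knob about (275,221), so it is weight_large. Now I measure it, along with the pan and key.

```bash
cat > h.py <<'E'
import numpy as np, cv2
from plant import monitor, capture, camera_params
def cam(n,obs=None):
    p=camera_params(n); K=p["intrinsics"]; D=p["dist"]
    if n=="wrist":
        T=np.eye(4);T[:3,:3]=obs["tool_rot"];T[:3,3]=obs["tool_pos"]; M=T@p["T_tool_cam"]
        R=M[:3,:3].T; t=-R@M[:3,3]
    else:
        R=cv2.Rodrigues(p["rvec"])[0]; t=p["tvec"]
    return K,D,R,np.asarray(t)
def ray(c,uv):
    K,D,R,t=c; u=cv2.undistortPoints(np.array([[uv]],float),K,D)[0,0]
    d=R.T@np.array([u[0],u[1],1]); return -R.T@t, d
def plane(c,uv,z):
    o,d=ray(c,uv); return o+d*(z-o[2])/d[2]
def tri(c1,u1,c2,u2):
    o1,d1=ray(c1,u1);o2,d2=ray(c2,u2)
    s=np.linalg.lstsq(np.c_[d1,-d2],o2-o1,rcond=None)[0]
    a=o1+s[0]*d1;b=o2+s[1]*d2; return (a+b)/2,np.linalg.norm(a-b)
def dep(c,uv,z):
    o,d=ray(c,uv); return o+d*z
def proj(c,X):
    return cv2.projectPoints(np.array([X],float),cv2.Rodrigues(c[2])[0],c[3],c[0],c[1])[0][0,0]
E
python3 - <<'E'
from h import *
S=cam("scene");T=cam("top")
dT=np.load("pics/top0.npy");dS=np.load("pics/scene0.npy")
def pt(n,us,ut):
    p,e=tri(S,us,T,ut); print(n,p.round(1),"gap",e.round(1),"depthtop",dep(T,ut,dT[int(round(ut[1])),int(round(ut[0]))]).round(1),"depthsc",dep(S,us,dS[int(round(us[1])),int(round(us[0]))]).round(1))
pt("large knob",(367.5,226),(275,221))
pt("small knob",(396.5,223.5),(240,211))
pt("mid knob",(418,208),(201,204))
b=cv2.imread("pics/top0.png");a=cv2.imread("pics/scene0.png")
# pan: bright mask ellipse
def pan(im,roi):
    x0,y0,x1,y1=roi; g=cv2.cvtColor(im[y0:y1,x0:x1],cv2.COLOR_BGR2GRAY)
    m=cv2.morphologyEx((g>205).astype(np.uint8),cv2.MORPH_CLOSE,np.ones((5,5)))
    c=max(cv2.findContours(m,cv2.RETR_EXTERNAL,cv2.CHAIN_APPROX_NONE)[0],key=cv2.contourArea)
    e=cv2.fitEllipse(cv2.convexHull(c)); return (e[0][0]+x0,e[0][1]+y0),e[1:],
pb=pan(b,(390,155,470,230)); pa=pan(a,(250,310,350,380)); print(pb,pa)
pt("pan",pa[0],pb[0])
pt("key",(208,369),(489.5,232.5))
for c,i in(((40,318),0),((632,440),0),((690,150),0),((115,30),0)):
    uv=(c[0]/5+175,c[1]/5+165); print("rackbase",plane(T,uv,4).round(1),dep(T,uv,dT[int(uv[1]),int(uv[0])]).round(1))
E
```

```text
large knob [518.8 118.3 114.3] gap 3.3 depthtop [517.5 117.2 114.4] depthsc [525.2 110.5 120.3]
small knob [545.4 194.6  93.5] gap 4.6 depthtop [543.4 193.1  93.6] depthsc [550.9 188.5  98.7]
mid knob [556.9 274.8 100.6] gap 2.3 depthtop [554.4 272.7 106.3] depthsc [561.6 267.  105.7]
((428.1261177062988, 193.64311981201172), ((54.5502815246582, 57.617515563964844), 109.42180633544922)) ((301.01753997802734, 342.8554382324219), ((50.93038558959961, 76.74689483642578), 86.71479797363281))
pan [ 592.5 -204.8   68.5] gap 0.3 depthtop [ 591.5 -204.3   71.7] depthsc [ 595.8 -208.6   72.9]
key [ 509.2 -332.6   66.8] gap 1.6 depthtop [ 507.1 -331.    73.9] depthsc [ 513.8 -335.2   71.5]
rackbase [525.4 335.5   4. ] [525.9 336.1   1.6]
rackbase [472.2  67.6   4. ] [472.9  67.8   0.6]
rackbase [606.3  43.9   4. ] [6.074e+02 4.400e+01 4.000e-01]
rackbase [661.7 309.5   4. ] [660.1 308.3   8.7]
```

The heights agree: knob top measured 114 mm (115 expected), pan and key about 72 mm. The rack is yawed about −11°. Next I move above the rack for a close wrist view.

```bash
cat >> h.py <<'E'
from scipy.spatial.transform import Rotation as Ro
def delta(pos,R,obs=None):
    o=obs or monitor.get_obs(); R0=np.array(o["tool_rot"])
    tr=R0.T@(np.array(pos)-o["tool_pos"])/10; tw=Ro.from_matrix(R0.T@R).as_rotvec(degrees=True)
    print("translation",tr.round(2).tolist(),"twist",tw.round(2).tolist(),"rows",max(np.linalg.norm(tr)/4.17,np.linalg.norm(tw)/7.16).round(1))
def rot(tilt,yaw):
    """tool with y axis = (-sin yaw,cos yaw,0); z down tilted by tilt deg towards +xr"""
    a=np.radians(tilt);w=np.radians(yaw)
    xr=np.array([np.cos(w),np.sin(w),0]);y=np.array([-np.sin(w),np.cos(w),0])
    z=np.sin(a)*xr-np.cos(a)*np.array([0,0,1.]); return np.c_[np.cross(y,z),y,z]
E
python3 - <<'E'
from h import *
delta([470,128,290],rot(0,-11.3))
E
```

```text
translation [-41.54, -39.52, -6.15] twist [-0.08, 0.0, -4.96] rows 13.8
```

```bash
R='[{"translation":[-41.5,-39.5,-6.2],"twist":[0,0,-5]},{"translation":[-41.5,-39.5,-6.2],"twist":[0,0,-5]},{"translation":[-41.5,-39.5,-6.2],"twist":[0,0,-5]},{"translation":[-41.5,-39.5,-6.2],"twist":[0,0,-5]},{"translation":[-41.5,-39.5,-6.2],"twist":[0,0,-5]}]'; python3 -m inch '[{"translation":[-41.5,-39.5,-6.2],"twist":[0,0,-5]},{"translation":[-41.5,-39.5,-6.2],"twist":[0,0,-5]},{"translation":[-41.5,-39.5,-6.2],"twist":[0,0,-5]},{"translation":[-41.5,-39.5,-6.2],"twist":[0,0,-5]},{"translation":[-41.5,-39.5,-6.2],"twist":[0,0,-5]}]'; python3 -c "
from h import *
delta([470,128,290],rot(0,-11.3))"
```

```text
clock: 0.57
tool_pos: [286.7, 442.9, 250.9]
tool_rot: [[-0.981, 0.195, -0.0], [0.195, 0.981, -0.0], [0.0, -0.0, -1.0]]
wrist_force: [1.4, 0.8, -0.8]
grip_width: 1.001
translation [-24.13, -27.3, -3.9] twist [-0.02, -0.01, 0.04] rows 8.8
```

```bash
python3 -m inch '[{"translation":[-24.1,-27.3,-3.9],"twist":[0,0,0]},{"translation":[-24.1,-27.3,-3.9],"twist":[0,0,0]},{"translation":[-24.1,-27.3,-3.9],"twist":[0,0,0]},{"translation":[-24.1,-27.3,-3.9],"twist":[0,0,0]},{"translation":[-24.1,-27.3,-3.9],"twist":[0,0,0]}]'; python3 -c "
from h import *
delta([470,128,290],rot(0,-11.3))"
```

```text
clock: 0.98
tool_pos: [390.7, 263.7, 273.4]
tool_rot: [[-0.981, 0.195, -0.0], [0.195, 0.981, 0.0], [0.0, 0.0, -1.0]]
wrist_force: [0.2, 0.1, 0.8]
grip_width: 1.001
translation [-10.43, -11.76, -1.66] twist [0.02, -0.01, 0.04] rows 3.8
```

```bash
python3 -m inch '[{"translation":[-10.4,-11.8,-1.7],"twist":[0,0,0]},{"translation":[-10.4,-11.8,-1.7],"twist":[0,0,0]},{"translation":[-10.4,-11.8,-1.7],"twist":[0,0,0]},{"translation":[-10.4,-11.8,-1.7],"twist":[0,0,0]},{"translation":[-10.4,-11.8,-1.7],"twist":[0,0,0]}]'; python3 - <<'E'
from h import *
o=monitor.get_obs(); print(o["joint_pos"],o["tool_pos"])
p,d=capture("wrist"); cv2.imwrite("pics/w1.png",p[:,:,::-1]); np.save("pics/w1.npy",d)
import pickle; pickle.dump(o,open("pics/w1.pkl","wb"))
E
```

```text
clock: 1.4
tool_pos: [472.1, 122.6, 291.2]
tool_rot: [[-0.979, 0.205, 0.002], [0.205, 0.979, -0.001], [-0.002, -0.0, -1.0]]
wrist_force: [-1.0, -0.0, 0.3]
grip_width: 0.999
[-0.85220037 -0.0549731   0.49000322  1.77066669  0.02771218  1.41762575
  0.99775591] [472.12517881 122.61704626 291.23672086]
```

View pics/w1.png

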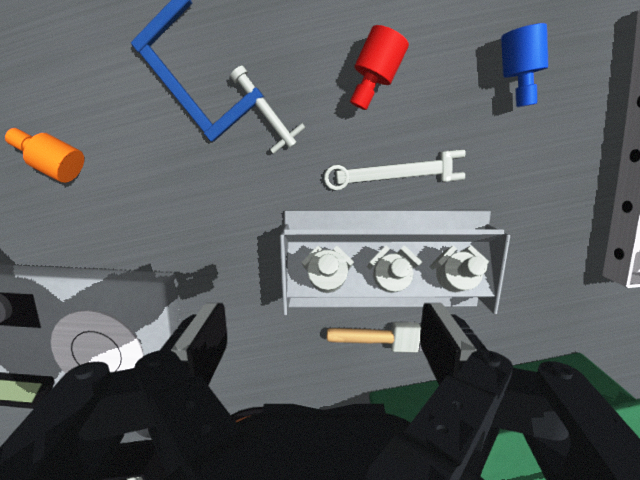

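The rack is in clear view. The large weight is at left, knob about (328,264), with the small one at (399,268) and the mid one at (477,265). Close crop next.

```bash
python3 - <<'E'
import cv2
a=cv2.imread("pics/w1.png")
cv2.imwrite("pics/w1c.png",cv2.resize(a[205:320,275:375],None,fx=5.2,fy=5.2,interpolation=cv2.INTER_CUBIC))
E
```

```text
(no output)
```

View pics/w1c.png

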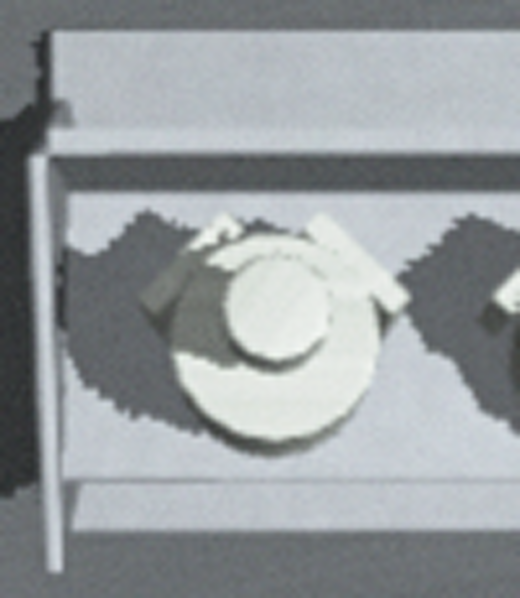

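```bash
python3 - <<'E'
from h import *
import pickle
o=pickle.load(open("pics/w1.pkl","rb")); W=cam("wrist",o);S=cam("scene");T=cam("top");d=np.load("pics/w1.npy")
k=(328.3,263.7)
print("W+S",tri(W,k,S,(367.5,226)),"W+T",tri(W,k,T,(275,221)),"depth",dep(W,k,d[264,328]),"plane115",plane(W,k,115))
g=cv2.cvtColor(cv2.imread("pics/w1.png"),cv2.COLOR_BGR2GRAY).astype(int)
pts=[]
for x in range(300,481,20):
    c=g[200:225,x-4:x+5].mean(1); i=np.argmax(np.diff(c)); pts.append(plane(W,(x,200+i+.5),4))
pts=np.array(pts); f=np.polyfit(pts[:,1],pts[:,0],1); print("yaw deg",-np.degrees(np.arctan(f[0])), pts[0],pts[-1])
# back base edge
for uv in((283,308),(478,306)): print(plane(W,uv,4),dep(W,uv,d[uv[1],uv[0]]))
for c in ((399,268),(476,266)): print(dep(W,c,d[c[1],c[0]]))
E
```

```text
W+S (array([517.37353106, 120.33370158, 112.87197907]), np.float64(3.754342159556043)) W+T (array([520.97765109, 118.57671071,  99.22605064]), np.float64(0.5642259580818227)) depth [514.54886155 119.4344097  116.26049239] plane115 [515.00623054 119.35950302 115.        ]
yaw deg -11.726256916646431 [474.93376685  91.33673805   4.        ] [523.3678378  324.68519221   4.        ]
[608.39340714  35.34739144   4.        ] [579.80025195  49.38229251  62.88147296]
[664.20194293 312.29631807   4.        ] [ 6.66744017e+02  3.13958053e+02 -1.36169513e-01]
[542.59636771 192.68745543  96.19143481]
[553.15379734 272.14496956 106.40685668]
```

The large knob top is at about (515,119,115), matching the expected 115 mm height, and the rack yaw is about −11.6°. Now I tilt to the weight's axis, 100 mm back from the knob.

```bash
python3 - <<'E'
from h import *
R=rot(30,-11.6); delta(np.array([515,119.3,115])-100*R[:,2],R)
E
```

```text
translation [0.52, 0.23, 8.91] twist [-0.01, -29.95, -0.05] rows 4.2
```

```bash
python3 -m inch '[{"translation":[0.5,0.2,8.9],"twist":[0,-30,0]},{"translation":[0.5,0.2,8.9],"twist":[0,-30,0]},{"translation":[0.5,0.2,8.9],"twist":[0,-30,0]},{"translation":[0.5,0.2,8.9],"twist":[0,-30,0]},{"translation":[0.5,0.2,8.9],"twist":[0,-30,0]}]' 5.5;  python3 -m inch '[{"translation":[0,0,0],"twist":[0,0,0]},{"translation":[0,0,0],"twist":[0,0,0]}]'; python3 - <<'E'
from h import *
R=rot(30,-11.6); delta(np.array([515,119.3,115])-100*R[:,2],R)
o=monitor.get_obs(); print(o["joint_pos"],o["tool_pos"])
p,d=capture("wrist"); cv2.imwrite("pics/w2.png",p[:,:,::-1]); np.save("pics/w2.npy",d)
import pickle; pickle.dump(o,open("pics/w2.pkl","wb"))
E
```

```text
clock: 1.87
tool_pos: [461.1, 133.7, 198.5]
tool_rot: [[-0.848, 0.19, 0.495], [0.163, 0.982, -0.098], [-0.504, -0.002, -0.863]]
wrist_force: [0.2, -1.0, -1.1]
grip_width: 0.646
clock: 2.03
tool_pos: [464.1, 133.4, 201.3]
tool_rot: [[-0.85, 0.194, 0.49], [0.168, 0.981, -0.097], [-0.499, 0.0, -0.867]]
wrist_force: [1.2, 0.6, 0.6]
grip_width: 0.645
translation [-0.25, -0.36, 0.11] twist [0.22, -0.06, 0.37] rows 0.1
[-0.8679602  -0.30169038  0.16721823  2.26292562  0.58024768  0.91405125
  0.37603694] [464.10466018 133.41876097 201.31538684]
```

View pics/w2.png

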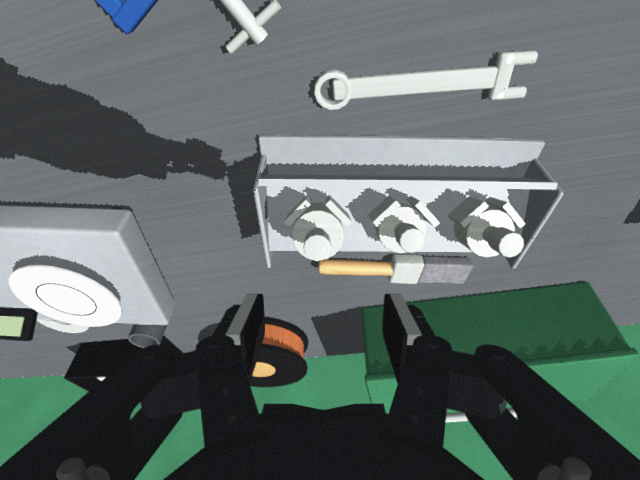

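The weights are seen from behind the knobs, the large one's knob about (318,243). Refining:

```bash
python3 - <<'E'
import cv2
a=cv2.imread("pics/w2.png")
cv2.imwrite("pics/w2c.png",cv2.resize(a[185:275,275:365],None,fx=6,fy=6,interpolation=cv2.INTER_CUBIC))
E
```

```text
(no output)
```

View pics/w2c.png

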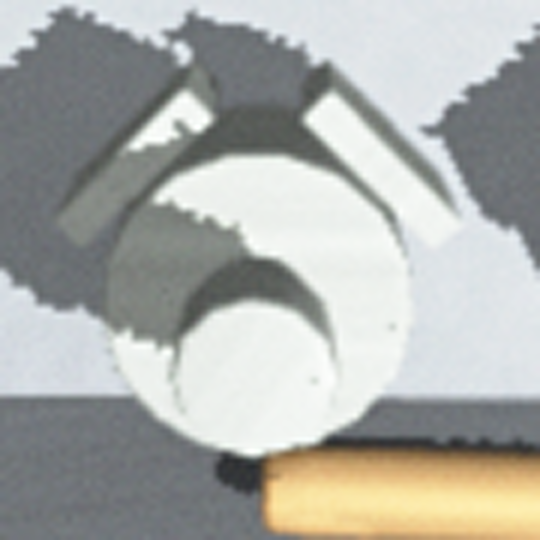

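```bash
python3 - <<'E'
from h import *
import pickle
o1=pickle.load(open("pics/w1.pkl","rb"));o=pickle.load(open("pics/w2.pkl","rb")); W1=cam("wrist",o1);W=cam("wrist",o);S=cam("scene");T=cam("top");d=np.load("pics/w2.npy")
k=(317.5,247.5)
print("W1W2",tri(W1,(328.3,263.7),W,k),"W+S",tri(W,k,S,(367.5,226)),"W+T",tri(W,k,T,(275,221)),"depth",dep(W,k,d[247,317]),"plane115",plane(W,k,115))
kt=dep(W,k,d[247,317]); b=(318.3,235.5); o_,dd=ray(W,b)
db=d[225,325]; print(db, dep(W,b,db+0), "body depth samples",[float(d[y,x]) for x,y in((305,240),(318,216),(325,218),(335,235))])
pb=dep(W,b,d[235,338]); print("axis",(kt-pb)/np.linalg.norm(kt-pb),np.linalg.norm(kt-pb))
E
```

```text
W1W2 (array([516.16987347, 118.97924243, 113.10704658]), np.float64(0.07964176278913276)) W+S (array([518.16964768, 119.79003077, 112.91782002]), np.float64(3.3126514390950508)) W+T (array([518.58750875, 117.98160084, 110.57326129]), np.float64(0.8486140590570003)) depth [513.54271944 119.5213874  115.58800503] plane115 [514.16276797 119.38381431 115.        ]
290.5224 [530.27211447 116.35950629  85.61407923] body depth samples [259.0417175292969, 287.39520263671875, 288.805419921875, 292.10089111328125]
axis [-0.49257259  0.09377262  0.86520456] 35.58260409323409
```

```bash
python3 - <<'E'
from h import *
R=rot(30,-11.4); K=np.array([514.8,119.2,114.6]); delta(K-35*R[:,2],R); delta(K+4*R[:,2],R)
E
```

```text
translation [-0.14, -0.4, 6.63] twist [0.11, -0.06, 0.12] rows 1.6
translation [-0.14, -0.41, 10.53] twist [0.11, -0.06, 0.12] rows 2.5
```

```bash
python3 -m inch '[{"translation":[-0.15,-0.4,3.3],"twist":[0,0,0]},{"translation":[-0.15,-0.4,6.6],"twist":[0,0,0]},{"translation":[-0.15,-0.4,6.6],"twist":[0,0,0]},{"translation":[-0.15,-0.4,6.6],"twist":[0,0,0]}]'; python3 - <<'E'
from h import *
R=rot(30,-11.4); K=np.array([514.8,119.2,114.6]); delta(K+4*R[:,2],R)
o=monitor.get_obs()
p,d=capture("wrist"); cv2.imwrite("pics/w3.png",p[:,:,::-1]); np.save("pics/w3.npy",d)
import pickle; pickle.dump(o,open("pics/w3.pkl","wb"))
E
```

```text
clock: 2.42
tool_pos: [497.8, 121.0, 143.8]
tool_rot: [[-0.85, 0.198, 0.488], [0.17, 0.98, -0.101], [-0.498, -0.003, -0.867]]
wrist_force: [-0.6, 0.1, 0.8]
grip_width: 0.643
translation [-0.02, 0.17, 3.78] twist [-0.14, -0.14, 0.07] rows 0.9
```

View pics/w3.png

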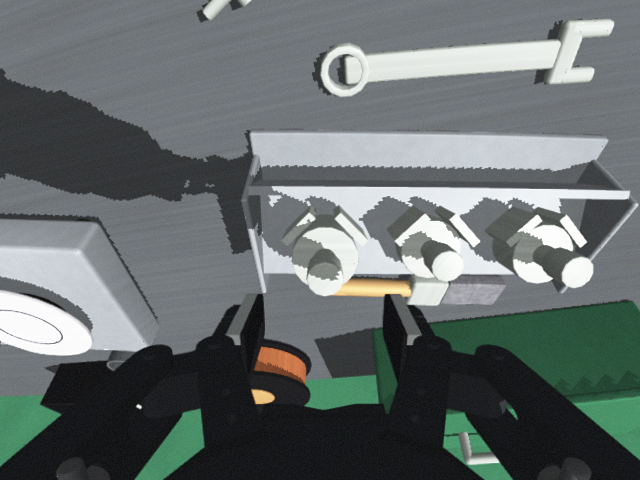

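The knob top is at about (325,282), between the finger planes at columns 262 and 385, whose mid is about 324. Centred laterally. A quick re-check of the position, then I advance.

```bash
python3 - <<'E'
from h import *
import pickle
o=pickle.load(open("pics/w3.pkl","rb")); W=cam("wrist",o);d=np.load("pics/w3.npy")
o2=pickle.load(open("pics/w2.pkl","rb"));W2=cam("wrist",o2)
k=(325,282); print(dep(W,k,d[282,325]), tri(W2,(317.5,247.5),W,k)); 
g=dep(W,k,d[282,325]); print("in tool",np.array(o["tool_rot"]).T@(g-o["tool_pos"]))
E
python3 -m inch '[{"translation":[0,0.1,1.3],"twist":[0,0,0]},{"translation":[0,0.15,2.6],"twist":[0,0,0]},{"translation":[0,0.15,3.8],"twist":[0,0,0]},{"translation":[0,0.15,3.8],"twist":[0,0,0]},{"translation":[0,0.15,3.8],"twist":[0,0,0]}]'
```

```text
[515.05216852 118.83108003 116.54222774] (array([502.02761807, 121.73715565, 126.52234766]), np.float64(0.6674183289657459))
in tool [-1.44151677  1.35454882 32.27501596]
clock: 2.88
tool_pos: [516.8, 120.2, 113.0]
tool_rot: [[-0.849, 0.196, 0.491], [0.17, 0.981, -0.098], [-0.5, 0.0, -0.866]]
wrist_force: [0.8, 0.1, 0.8]
grip_width: 0.638
```

```bash
python3 -m inch '[{"translation":[-0.05,0,0],"twist":[0,0,0]},{"translation":[-0.05,0,0],"twist":[0,0,0]},{"translation":[-0.05,0,0],"twist":[0,0,0]},{"translation":[-0.05,0,0],"twist":[0,0,0]},{"translation":[-0.05,0,0],"twist":[0,0,0]}]' 0;python3 -m inch '[{"translation":[0,0,0],"twist":[0,0,0]},{"translation":[0,0,0],"twist":[0,0,0]},{"translation":[0,0,0],"twist":[0,0,0]},{"translation":[0,0,0],"twist":[0,0,0]},{"translation":[0,0,0],"twist":[0,0,0]}]'
python3 - <<'E'
from h import *
p,d=capture("wrist"); cv2.imwrite("pics/w4.png",p[:,:,::-1])
E
```

```text
clock: 3.3
tool_pos: [517.1, 118.8, 113.2]
tool_rot: [[-0.849, 0.197, 0.491], [0.17, 0.98, -0.099], [-0.501, -0.001, -0.866]]
wrist_force: [-0.0, 0.6, -0.1]
grip_width: 0.0
clock: 3.72
tool_pos: [517.0, 119.8, 112.6]
tool_rot: [[-0.849, 0.195, 0.491], [0.169, 0.981, -0.098], [-0.5, 0.0, -0.866]]
wrist_force: [-3.9, -1.5, 6.9]
grip_width: 0.001
```

View pics/w4.png

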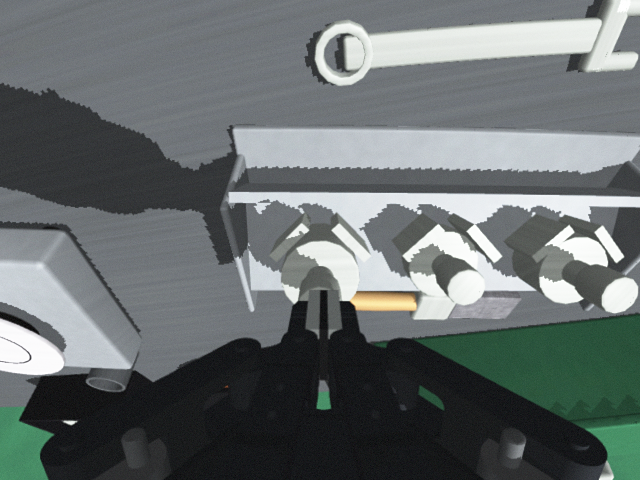

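The opening went to 0, so the fingers shut without the knob. I use the depth image to see where the knob sits relative to the fingertips.

```bash
python3 - <<'E'
from h import *
o=monitor.get_obs();p,d=capture("wrist"); W=cam("wrist",o); cv2.imwrite("pics/w5c.png",cv2.resize(p[230:350,260:380,::-1],None,fx=5,fy=5,interpolation=cv2.INTER_CUBIC))
R=np.array(o["tool_rot"]);t=np.array(o["tool_pos"])
for z in(-10,0,6,15,25,30): print(z,proj(W,t+z*R[:,2]))
for y in range(255,350,5): print(y,[ (R.T@(dep(W,(x,y),d[y,x])-t)).round(0).tolist() for x in (312,320,328)])
E
```

```text
-10 [322.49803851 315.71036355]
0 [322.53972296 305.57906807]
6 [322.56249104 300.04948695]
15 [322.59390579 292.42469221]
25 [322.62544259 284.77580601]
30 [322.64003803 281.23771564]
255 [[15.0, -6.0, 33.0], [15.0, -1.0, 32.0], [15.0, 3.0, 32.0]]
260 [[12.0, -6.0, 32.0], [12.0, -1.0, 32.0], [12.0, 3.0, 33.0]]
265 [[9.0, -6.0, 32.0], [9.0, -1.0, 33.0], [9.0, 3.0, 32.0]]
270 [[7.0, -6.0, 29.0], [8.0, -1.0, 26.0], [7.0, 3.0, 30.0]]
275 [[11.0, -5.0, 13.0], [11.0, -1.0, 11.0], [11.0, 3.0, 13.0]]
280 [[10.0, -5.0, 7.0], [12.0, -1.0, 4.0], [10.0, 3.0, 8.0]]
285 [[11.0, -5.0, 0.0], [11.0, -1.0, -1.0], [11.0, 3.0, 0.0]]
290 [[12.0, -5.0, -8.0], [12.0, -1.0, -9.0], [12.0, 2.0, -8.0]]
295 [[12.0, -5.0, -13.0], [12.0, -1.0, -13.0], [12.0, 2.0, -13.0]]
300 [[12.0, -4.0, -18.0], [12.0, -1.0, -18.0], [12.0, 2.0, -18.0]]
305 [[12.0, -4.0, -22.0], [12.0, -1.0, -22.0], [11.0, 2.0, -22.0]]
310 [[12.0, -4.0, -27.0], [12.0, -1.0, -26.0], [12.0, 2.0, -27.0]]
315 [[12.0, -4.0, -32.0], [11.0, -1.0, -30.0], [12.0, 2.0, -31.0]]
320 [[12.0, -4.0, -35.0], [12.0, -1.0, -35.0], [12.0, 2.0, -35.0]]
325 [[11.0, -4.0, -38.0], [11.0, -1.0, -37.0], [12.0, 2.0, -39.0]]
330 [[12.0, -4.0, -41.0], [11.0, -1.0, -41.0], [11.0, 2.0, -41.0]]
335 [[13.0, -3.0, -46.0], [9.0, -1.0, -41.0], [9.0, 2.0, -40.0]]
340 [[13.0, -3.0, -50.0], [7.0, -1.0, -41.0], [8.0, 2.0, -42.0]]
345 [[13.0, -3.0, -53.0], [6.0, -1.0, -42.0], [6.0, 2.0, -42.0]]
```

View pics/w5c.png

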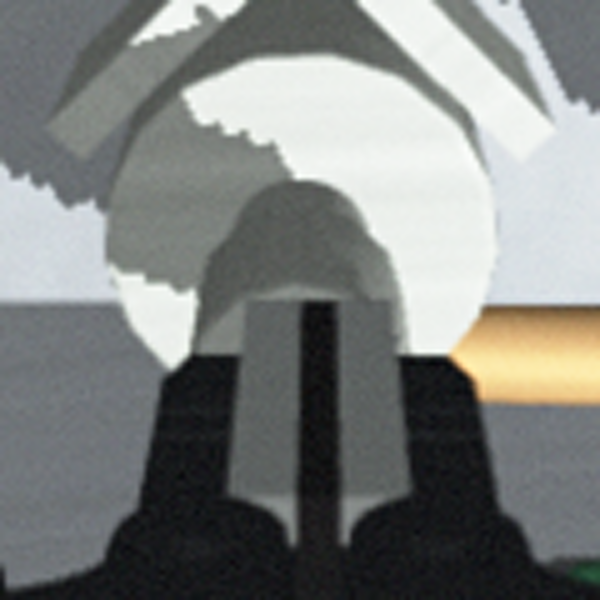

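```bash
python3 - <<'E'
from h import *
import pickle
def f(n,ys,xs):
    d=np.load(f"pics/{n}.npy"); p=camera_params("wrist");K,D,M=p["intrinsics"],p["dist"],p["T_tool_cam"]
    for y in ys:
        r=[]
        for x in xs:
            u=cv2.undistortPoints(np.array([[[x,y]]],float),K,D)[0,0]; r.append((M[:3,:3]@(np.array([u[0],u[1],1])*d[y,x])+M[:3,3]).round(0).tolist())
        print(n,y,r)
f("wrist0",range(300,345,6),(205,215,430,440))
f("w3",range(290,345,6),(240,255,395,405))
E
```

```text
wrist0 300 [[-109.0, -146.0, 228.0], [-109.0, -134.0, 228.0], [-109.0, 132.0, 227.0], [-109.0, 144.0, 226.0]]
wrist0 306 [[12.0, -48.0, -24.0], [12.0, -44.0, -24.0], [12.0, 44.0, -24.0], [12.0, 48.0, -24.0]]
wrist0 312 [[12.0, -46.0, -29.0], [12.0, -42.0, -29.0], [11.0, 43.0, -27.0], [12.0, 46.0, -29.0]]
wrist0 318 [[12.0, -45.0, -34.0], [9.0, -43.0, -28.0], [8.0, 43.0, -27.0], [12.0, 44.0, -34.0]]
wrist0 324 [[11.0, -43.0, -37.0], [7.0, -42.0, -30.0], [6.0, 43.0, -29.0], [11.0, 44.0, -37.0]]
wrist0 330 [[12.0, -42.0, -42.0], [6.0, -42.0, -32.0], [4.0, 43.0, -29.0], [10.0, 43.0, -39.0]]
wrist0 336 [[9.0, -42.0, -41.0], [3.0, -42.0, -32.0], [1.0, 43.0, -29.0], [7.0, 43.0, -39.0]]
wrist0 342 [[7.0, -42.0, -42.0], [1.0, -42.0, -32.0], [-0.0, 43.0, -31.0], [6.0, 43.0, -41.0]]
w3 290 [[-91.0, -99.0, 219.0], [-91.0, -81.0, 217.0], [-79.0, 79.0, 190.0], [-79.0, 90.0, 191.0]]
w3 296 [[-102.0, -101.0, 223.0], [12.0, -29.0, -15.0], [12.0, 32.0, -14.0], [-88.0, 92.0, 194.0]]
w3 302 [[-113.0, -104.0, 231.0], [12.0, -28.0, -21.0], [12.0, 30.0, -20.0], [-99.0, 94.0, 202.0]]
w3 308 [[12.0, -33.0, -26.0], [12.0, -27.0, -26.0], [11.0, 30.0, -24.0], [12.0, 33.0, -25.0]]
w3 314 [[12.0, -32.0, -31.0], [9.0, -27.0, -26.0], [12.0, 28.0, -31.0], [11.0, 32.0, -29.0]]
w3 320 [[12.0, -31.0, -36.0], [7.0, -27.0, -26.0], [10.0, 28.0, -32.0], [12.0, 31.0, -35.0]]
w3 326 [[12.0, -30.0, -39.0], [5.0, -27.0, -27.0], [8.0, 28.0, -33.0], [12.0, 30.0, -39.0]]
w3 332 [[12.0, -29.0, -44.0], [2.0, -27.0, -28.0], [6.0, 28.0, -34.0], [12.0, 29.0, -44.0]]
w3 338 [[11.0, -29.0, -45.0], [0.0, -27.0, -28.0], [5.0, 28.0, -36.0], [10.0, 29.0, -45.0]]
w3 344 [[9.0, -29.0, -46.0], [-3.0, -27.0, -29.0], [2.0, 28.0, -36.0], [8.0, 29.0, -44.0]]
```

By depth, the shut fingertips lie about 7 mm behind the reported TCP, not 25 mm ahead of it. At 55 mm opening they are about 14 mm behind. So the fingers shut above the knob. I back off along the axis, open, look, then go about 31 mm deeper in small steps while watching the force.

```bash
python3 -m inch '[{"translation":[0,0,-1.5],"twist":[0,0,0]},{"translation":[0,0,-3],"twist":[0,0,0]},{"translation":[0,0,-3],"twist":[0,0,0]},{"translation":[0,0,-3],"twist":[0,0,0]},{"translation":[0,0,-3],"twist":[0,0,0]}]';python3 -m inch '[{"translation":[0,0,0],"twist":[0,0,0]},{"translation":[0,0,0],"twist":[0,0,0]},{"translation":[0,0,0],"twist":[0,0,0]},{"translation":[0,0,0],"twist":[0,0,0]},{"translation":[0,0,0],"twist":[0,0,0]}]' 5.5
python3 - <<'E'
from h import *
o=monitor.get_obs();p,d=capture("wrist"); W=cam("wrist",o); cv2.imwrite("pics/w6.png",p[:,:,::-1]); np.save("pics/w6.npy",d)
R=np.array(o["tool_rot"]);t=np.array(o["tool_pos"])
for y in range(262,310,4): print(y,[ (R.T@(dep(W,(x,y),d[y,x])-t)).round(0).tolist() for x in (314,322,330)])
s,_=capture("scene");cv2.imwrite("pics/s1c.png",cv2.resize(s[150:310,310:490,::-1],None,fx=3.5,fy=3.5))
E
```

```text
clock: 4.23
tool_pos: [502.1, 122.7, 137.7]
tool_rot: [[-0.849, 0.195, 0.49], [0.169, 0.981, -0.097], [-0.5, 0.0, -0.866]]
wrist_force: [0.3, 0.2, -0.3]
grip_width: 0.003
clock: 4.65
tool_pos: [502.1, 122.6, 137.9]
tool_rot: [[-0.849, 0.195, 0.49], [0.169, 0.981, -0.098], [-0.5, -0.0, -0.866]]
wrist_force: [-0.8, 0.2, -0.2]
grip_width: 0.643
262 [[10.0, -5.0, 35.0], [11.0, -0.0, 32.0], [9.0, 4.0, 36.0]]
266 [[10.0, -5.0, 27.0], [11.0, -0.0, 26.0], [9.0, 4.0, 30.0]]
270 [[8.0, -5.0, 26.0], [8.0, -0.0, 27.0], [8.0, 4.0, 27.0]]
274 [[6.0, -5.0, 26.0], [6.0, -0.0, 26.0], [6.0, 4.0, 27.0]]
278 [[4.0, -5.0, 25.0], [4.0, -0.0, 25.0], [3.0, 4.0, 26.0]]
282 [[1.0, -5.0, 26.0], [1.0, -0.0, 27.0], [1.0, 4.0, 27.0]]
286 [[-1.0, -5.0, 26.0], [-1.0, -0.0, 26.0], [-1.0, 4.0, 25.0]]
290 [[-4.0, -5.0, 26.0], [-4.0, -0.0, 26.0], [-4.0, 4.0, 26.0]]
294 [[-6.0, -5.0, 26.0], [-7.0, -0.0, 27.0], [-6.0, 4.0, 25.0]]
298 [[-8.0, -5.0, 25.0], [-9.0, -0.0, 26.0], [-101.0, 8.0, 216.0]]
302 [[-108.0, -11.0, 220.0], [-108.0, -1.0, 221.0], [-108.0, 8.0, 221.0]]
306 [[-117.0, -11.0, 226.0], [-116.0, -1.0, 226.0], [-116.0, 9.0, 225.0]]
```

View pics/w6.png

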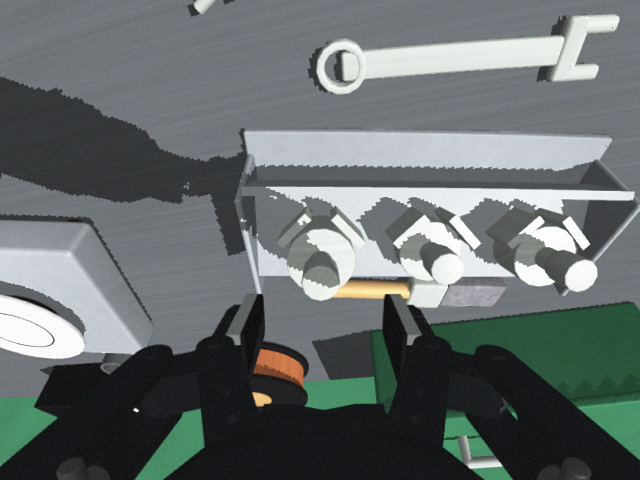

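View pics/s1c.png

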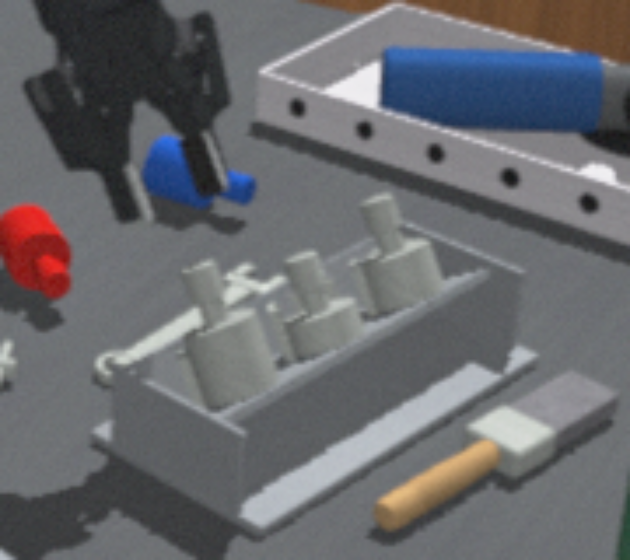

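The weight is undisturbed: knob top at tool (1,−1,26), fingers clearly short of it. Advancing 58 mm in two parts.

```bash
python3 -m inch '[{"translation":[0.05,-0.1,1.2],"twist":[0,0,0]},{"translation":[0.1,-0.1,2.4],"twist":[0,0,0]},{"translation":[0.1,-0.1,3.6],"twist":[0,0,0]},{"translation":[0.1,-0.1,3.6],"twist":[0,0,0]},{"translation":[0.1,-0.1,3.6],"twist":[0,0,0]}]';python3 -m inch '[{"translation":[0,0,0.8],"twist":[0,0,0]},{"translation":[0,0,1.5],"twist":[0,0,0]},{"translation":[0,0,2.2],"twist":[0,0,0]},{"translation":[0,0,2.2],"twist":[0,0,0]},{"translation":[0,0,2.2],"twist":[0,0,0]}]'
python3 - <<'E'
from h import *
p,d=capture("wrist"); cv2.imwrite("pics/w7.png",p[:,:,::-1])
E
```

```text
clock: 5.17
tool_pos: [518.4, 118.0, 106.1]
tool_rot: [[-0.85, 0.196, 0.489], [0.169, 0.981, -0.099], [-0.499, -0.001, -0.866]]
wrist_force: [0.6, -0.1, -0.5]
grip_width: 0.644
clock: 5.58
tool_pos: [529.4, 115.8, 86.9]
tool_rot: [[-0.85, 0.196, 0.49], [0.169, 0.981, -0.099], [-0.499, -0.001, -0.866]]
wrist_force: [0.6, 0.2, -0.1]
grip_width: 0.642
```

View pics/w7.png

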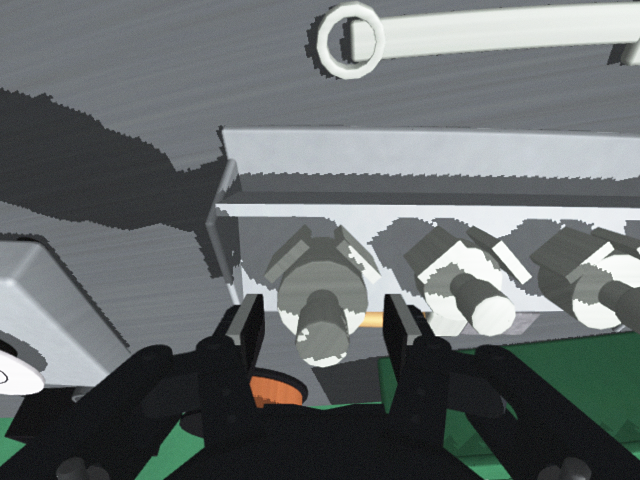

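Now the knob, spanning (322,300–365), sits between the pads. Closing.

```bash
python3 -m inch '[{"translation":[0,0,0],"twist":[0,0,0]},{"translation":[0,0,0],"twist":[0,0,0]},{"translation":[0,0,0],"twist":[0,0,0]},{"translation":[0,0,0],"twist":[0,0,0]},{"translation":[0,0,0],"twist":[0,0,0]}]' 0;python3 -m inch '[{"translation":[0,0,0],"twist":[0,0,0]},{"translation":[0,0,0],"twist":[0,0,0]},{"translation":[0,0,0],"twist":[0,0,0]},{"translation":[0,0,0],"twist":[0,0,0]}]'
python3 - <<'E'
from h import *
p,d=capture("wrist"); cv2.imwrite("pics/w8.png",p[:,:,::-1])
E
```

```text
clock: 6.05
tool_pos: [529.5, 115.8, 87.8]
tool_rot: [[-0.849, 0.196, 0.49], [0.17, 0.981, -0.098], [-0.5, -0.0, -0.866]]
wrist_force: [-4.1, -2.7, 4.9]
grip_width: 0.241
clock: 6.38
tool_pos: [529.5, 115.9, 87.8]
tool_rot: [[-0.849, 0.196, 0.49], [0.17, 0.981, -0.098], [-0.5, -0.0, -0.866]]
wrist_force: [-3.2, -1.6, 5.3]
grip_width: 0.238
```

View pics/w8.png

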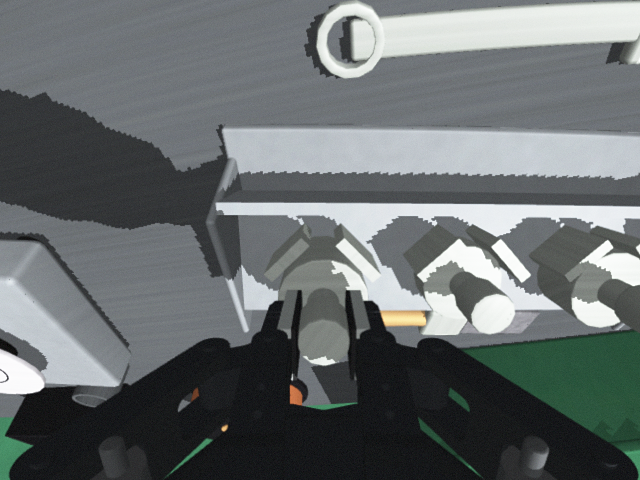

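Gripped: the opening of about 20 mm fits the 22 mm knob. Lifting along the axis.

```bash
python3 -m inch '[{"translation":[0,0,-0.7],"twist":[0,0,0]},{"translation":[0,0,-1.8],"twist":[0,0,0]},{"translation":[0,0,-3.2],"twist":[0,0,0]},{"translation":[0,0,-4.8],"twist":[0,0,0]},{"translation":[0,0,-6],"twist":[0,0,0]}]';python3 -m inch '[{"translation":[-0.7,0,-1.2],"twist":[0,0,0]},{"translation":[-1.6,0,-2.8],"twist":[0,0,0]},{"translation":[-2.6,0,-4.5],"twist":[0,0,0]},{"translation":[-3.5,0,-6],"twist":[0,0,0]},{"translation":[-3.5,0,-6],"twist":[0,0,0]}]'
python3 - <<'E'
from h import *
p,d=capture("wrist"); cv2.imwrite("pics/w9.png",p[:,:,::-1])
delta([540,112,230],rot(0,-11.5))
print(monitor.get_obs()["wrist_force"],monitor.get_obs()["joint_pos"])
E
```

```text
clock: 6.85
tool_pos: [498.6, 121.8, 139.5]
tool_rot: [[-0.85, 0.196, 0.489], [0.169, 0.981, -0.098], [-0.499, -0.001, -0.867]]
wrist_force: [0.8, 0.2, -6.4]
grip_width: 0.236
clock: 7.27
tool_pos: [500.9, 122.7, 211.9]
tool_rot: [[-0.848, 0.195, 0.493], [0.17, 0.981, -0.095], [-0.502, 0.003, -0.865]]
wrist_force: [1.6, 0.8, -5.3]
grip_width: 0.234
translation [-4.56, -0.24, 0.3] twist [0.18, 30.04, 0.2] rows 4.2
[-0.6082616   0.13925961 -7.11426542] [-0.85159372 -0.25323375  0.23409588  2.20784093  0.5686527   0.87960618
  0.45764439]
```

View pics/w9.png

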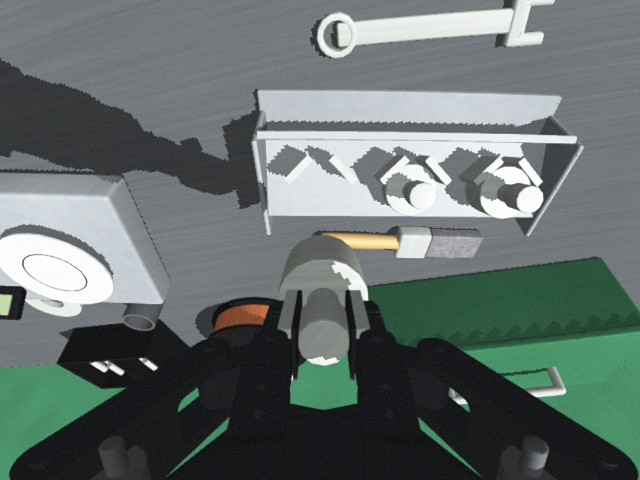

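The weight is out and hangs from the knob (about 6.5 N), and the other two are undisturbed. Next I untilt and move towards the pan, high.

```bash
python3 -m inch '[{"translation":[-4.5,0,0.3],"twist":[0,6,0]},{"translation":[-4.5,0,0.3],"twist":[0,12,0]},{"translation":[-4.5,0,0.3],"twist":[0,18,0]},{"translation":[-4.5,0,0.3],"twist":[0,24,0]},{"translation":[-4.5,0,0.3],"twist":[0,30,0]}]'; python3 -m inch '[{"translation":[0,0,0],"twist":[0,0,0]},{"translation":[0,0,0],"twist":[0,0,0]}]'
python3 - <<'E'
from h import *
delta([560,-120,240],rot(0,-11.5))
E
```

```text
clock: 7.73
tool_pos: [539.8, 114.5, 228.0]
tool_rot: [[-0.981, 0.195, -0.005], [0.195, 0.981, 0.002], [0.005, 0.001, -1.0]]
wrist_force: [-0.8, -0.9, -7.1]
grip_width: 0.24
clock: 7.9
tool_pos: [540.2, 112.9, 225.8]
tool_rot: [[-0.98, 0.198, -0.003], [0.198, 0.98, -0.005], [0.002, -0.005, -1.0]]
wrist_force: [-1.6, -0.6, -5.8]
grip_width: 0.235
translation [-6.55, -22.44, -1.31] twist [-0.3, -0.09, 0.09] rows 5.6
```

```bash
python3 -m inch '[{"translation":[-1,-3.5,-1.3],"twist":[-0.3,0,0]},{"translation":[-2,-7,-1.3],"twist":[-0.3,0,0]},{"translation":[-3,-10.5,-1.3],"twist":[-0.3,0,0]},{"translation":[-4,-14,-1.3],"twist":[-0.3,0,0]},{"translation":[-5,-17.5,-1.3],"twist":[-0.3,0,0]}]'; python3 -m inch '[{"translation":[-1,-3,0],"twist":[0,0,0]},{"translation":[-1.5,-4.9,0],"twist":[0,0,0]},{"translation":[-1.5,-4.9,0],"twist":[0,0,0]},{"translation":[-1.5,-4.9,0],"twist":[0,0,0]},{"translation":[-1.5,-4.9,0],"twist":[0,0,0]}]'
python3 - <<'E'
from h import *
import pickle
o=monitor.get_obs();p,d=capture("wrist"); cv2.imwrite("pics/w10.png",p[:,:,::-1]); np.save("pics/w10.npy",d);pickle.dump(o,open("pics/w10.pkl","wb"))
print(o["grip_width"],o["tool_pos"])
E
```

```text
clock: 8.32
tool_pos: [553.7, -68.5, 241.2]
tool_rot: [[-0.981, 0.195, 0.002], [0.195, 0.981, 0.005], [-0.001, 0.005, -1.0]]
wrist_force: [0.9, -0.2, -6.0]
grip_width: 0.235
clock: 8.73
tool_pos: [559.3, -117.1, 240.9]
tool_rot: [[-0.981, 0.195, 0.001], [0.195, 0.981, 0.006], [-0.0, 0.006, -1.0]]
wrist_force: [0.3, 0.3, -6.1]
grip_width: 0.241
0.24088234374641268 [ 559.3331212  -117.05185816  240.93458768]
```

View pics/w10.png

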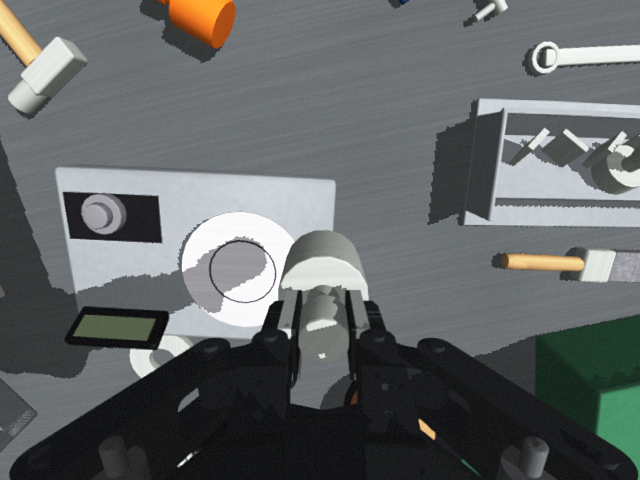

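```bash
python3 - <<'E'
from h import *
import pickle
o=pickle.load(open("pics/w10.pkl","rb"));W=cam("wrist",o);d=np.load("pics/w10.npy");S=cam("scene");T=cam("top")
R=np.array(o["tool_rot"]);t=np.array(o["tool_pos"])
c=(243,271); print("pan W plane",plane(W,c,72),"depth",dep(W,c,d[271,243]),"W+T",tri(W,c,T,(428.1,193.6)),"W+S",tri(W,c,S,(301,342.9)))
# pan outer ellipse
b=cv2.imread("pics/w10.png");g=cv2.cvtColor(b,cv2.COLOR_BGR2GRAY)
for x,y in((238,271),(200,270),(240,225)): print(dep(W,(x,y),d[y,x]).round(1))
kk=(97,216);print("key",dep(W,kk,d[216,97]),plane(W,kk,72),tri(W,kk,T,(489.5,232.5)))
for y in range(230,300,4): print(y,[(R.T@(dep(W,(x,y),d[y,x])-t)).round(1).tolist() for x in(300,324,348)])
cv2.imwrite("pics/w10c.png",cv2.resize(b[185:335,60:300],None,fx=3.2,fy=3.2,interpolation=cv2.INTER_CUBIC))
E
```

```text
pan W plane [ 590.14301451 -204.12821615   72.        ] depth [ 589.94459589 -203.93622484   72.59646951] W+T (array([ 591.32565294, -204.57799251,   70.3661467 ]), np.float64(1.2411946248019947)) W+S (array([ 591.92855555, -204.92883847,   68.17593545]), np.float64(1.33850105442958))
[ 589.3 -209.3   71.5]
[ 580.  -245.9   73.7]
[ 543.5 -194.3   72.4]
key [ 506.79325979 -330.35689313   71.56267759] [ 506.76371347 -330.04105786   72.        ] (array([ 507.46690401, -332.07958486,   69.65297106]), np.float64(1.2023779867639464))
230 [[-10.3, -23.6, 190.5], [26.1, 0.9, 47.6], [-23.0, 30.0, 240.5]]
234 [[-14.5, -23.7, 190.4], [25.9, 0.9, 39.0], [-27.9, 30.1, 240.5]]
238 [[21.9, -13.3, 44.8], [25.0, 0.9, 33.6], [-32.6, 30.1, 239.5]]
242 [[22.4, -12.6, 34.8], [25.0, 0.8, 25.7], [20.0, 15.0, 42.7]]
246 [[21.9, -12.2, 28.7], [24.8, 0.8, 19.1], [20.6, 14.3, 32.8]]
250 [[21.7, -11.8, 22.0], [24.5, 0.8, 13.3], [20.4, 13.8, 26.2]]
254 [[21.9, -11.3, 14.7], [24.1, 0.8, 8.1], [20.6, 13.2, 18.7]]
258 [[21.9, -10.9, 8.7], [22.9, 0.8, 5.8], [21.1, 12.7, 10.8]]
262 [[21.1, -10.7, 5.1], [21.3, 0.8, 4.5], [20.9, 12.3, 5.7]]
266 [[19.0, -10.7, 5.1], [19.0, 0.8, 5.2], [18.8, 12.4, 5.6]]
270 [[17.1, -10.8, 4.8], [17.1, 0.8, 4.9], [17.0, 12.4, 5.1]]
274 [[15.0, -10.8, 4.8], [14.8, 0.8, 5.5], [15.0, 12.4, 4.8]]
278 [[13.5, -10.7, 3.5], [12.8, 0.8, 5.3], [12.9, 12.4, 5.0]]
282 [[10.7, -10.9, 5.1], [10.8, 0.8, 5.0], [10.9, 12.5, 4.8]]
286 [[8.7, -10.9, 5.0], [9.2, 0.8, 3.8], [8.8, 12.5, 4.7]]
290 [[11.7, -10.1, -6.4], [9.7, 0.8, -2.0], [12.4, 11.5, -7.9]]
294 [[12.1, -9.8, -11.4], [9.1, 0.8, -5.1], [12.1, 11.3, -11.6]]
298 [[11.5, -9.6, -14.3], [11.4, 0.7, -13.9], [12.4, 11.0, -16.0]]
```

View pics/w10c.png

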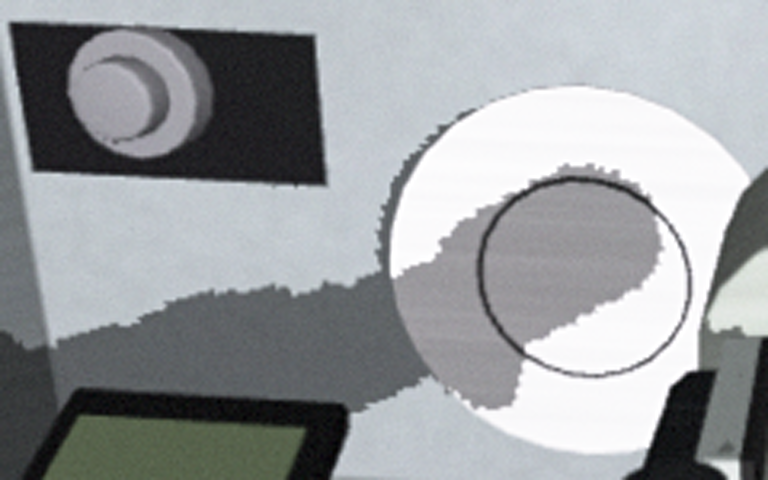

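Pan centre comes out at about (590.6,−204.4,72), with the views agreeing within 2 mm. The key top is about (507,−331.5,71.5). The weight hangs nearly true (tilt about 2° or less), with its base about 50 mm ahead of the TCP. Hovering over the pan next.

```bash
python3 - <<'E'
from h import *
delta([592.4,-205.6,150],rot(0,-11.5))
E
```

```text
translation [-4.94, -8.16, 9.05] twist [0.34, -0.0, 0.35] rows 3.2
```

```bash
python3 -m inch '[{"translation":[-1.7,-2.7,0],"twist":[0.3,0,0]},{"translation":[-3.4,-5.4,1],"twist":[0.3,0,0.3]},{"translation":[-4.9,-8.2,3],"twist":[0.3,0,0.3]},{"translation":[-4.9,-8.2,5.5],"twist":[0.3,0,0.3]},{"translation":[-4.9,-8.2,8]  ,"twist":[0.3,0,0.3]}]';python3 -m inch '[{"translation":[0,0,0.5],"twist":[0,0,0]},{"translation":[0,0,1],"twist":[0,0,0]},{"translation":[0,0,1],"twist":[0,0,0]},{"translation":[0,0,1],"twist":[0,0,0]}]'
python3 - <<'E'
from h import *
import pickle
delta([592.4,-205.6,150],rot(0,-11.5))
o=monitor.get_obs();p,d=capture("wrist"); cv2.imwrite("pics/w11.png",p[:,:,::-1]); np.save("pics/w11.npy",d);pickle.dump(o,open("pics/w11.pkl","wb"))
W=cam("wrist",o);R=np.array(o["tool_rot"]);t=np.array(o["tool_pos"])
s,ds=capture("scene");cv2.imwrite("pics/s11c.png",cv2.resize(s[220:400,200:400,::-1],None,fx=3.3,fy=3.3))
E
```

```text
clock: 9.2
tool_pos: [592.3, -209.1, 160.1]
tool_rot: [[-0.979, 0.202, 0.001], [0.202, 0.979, -0.002], [-0.001, -0.001, -1.0]]
wrist_force: [0.4, 2.1, -6.4]
grip_width: 0.238
clock: 9.53
tool_pos: [593.1, -207.1, 152.5]
tool_rot: [[-0.98, 0.199, 0.002], [0.199, 0.98, -0.0], [-0.002, 0.0, -1.0]]
wrist_force: [-0.4, -0.3, -5.7]
grip_width: 0.233
translation [0.1, 0.13, 0.25] twist [0.02, 0.1, 0.02] rows 0.1
```

View pics/w11.png

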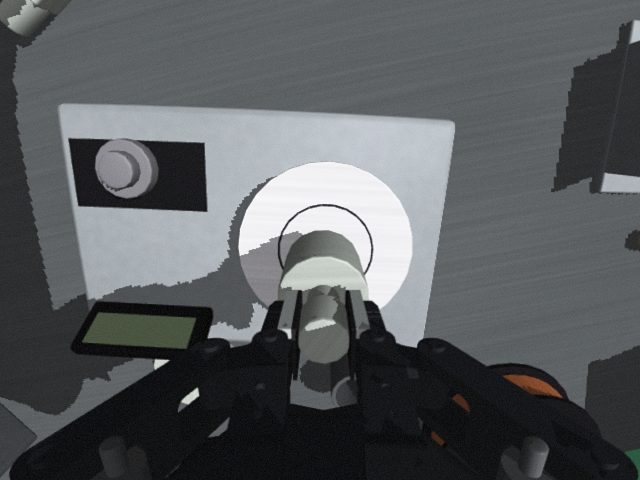

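View pics/s11c.png

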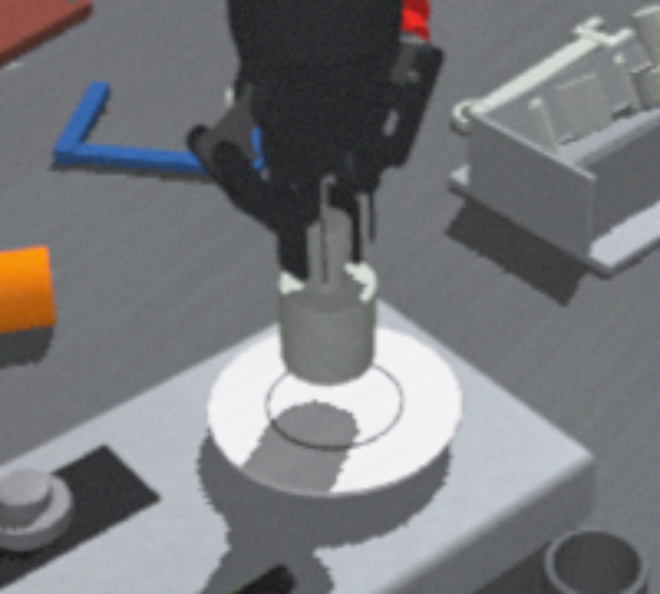

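The weight hangs upright about 30 mm over the pan. Circle edges in the wrist view: left (278,248), right (373,248), top (325,205). Checking against the circle once more:

```bash
python3 - <<'E'
from h import *
import pickle
o=pickle.load(open("pics/w11.pkl","rb"));W=cam("wrist",o);R=np.array(o["tool_rot"]);t=np.array(o["tool_pos"]);d=np.load("pics/w11.npy")
g=cv2.cvtColor(cv2.imread("pics/w11.png"),cv2.COLOR_BGR2GRAY)
m=((g[198:275,270:382]<90)).astype(np.uint8)
pts=[]
for v,u in np.argwhere(m):
    P=plane(W,(u+270,v+198),72)
    if 26<np.hypot(P[0]-591,P[1]+204.5)<40: pts.append(P[:2])
pts=np.array(pts); print(len(pts))
A=np.c_[2*pts,np.ones(len(pts))];s=np.linalg.lstsq(A,(pts**2).sum(1),rcond=None)[0]; print("centre",s[:2],"r",np.sqrt(s[2]+s[:2]@s[:2]))
for y in range(232,284,6): print(y,[(R.T@(dep(W,(x,y),d[y,x])-t)).round(1).tolist() for x in(300,324,348)])
E
```

```text
389
centre [ 589.87771253 -204.16024331] r 31.977027052658414
232 [[16.4, -15.7, 79.8], [25.7, 0.9, 44.3], [16.2, 17.8, 80.7]]
238 [[21.9, -13.3, 44.7], [25.4, 0.9, 32.3], [12.0, 17.8, 79.9]]
244 [[22.1, -12.4, 31.8], [24.8, 0.8, 22.6], [20.4, 14.6, 37.2]]
250 [[21.9, -11.8, 21.4], [24.7, 0.8, 12.8], [20.6, 13.7, 25.3]]
256 [[21.9, -11.1, 11.7], [23.8, 0.8, 5.9], [21.1, 12.9, 14.0]]
262 [[21.2, -10.7, 4.8], [21.3, 0.8, 4.4], [21.0, 12.3, 5.4]]
268 [[18.2, -10.7, 4.6], [18.1, 0.8, 4.9], [18.6, 12.2, 3.6]]
274 [[14.7, -10.9, 5.6], [15.2, 0.8, 4.5], [14.9, 12.4, 5.1]]
280 [[11.7, -10.9, 5.3], [11.9, 0.8, 4.8], [12.0, 12.4, 4.7]]
```

Centre confirmed within 1 mm. Descending to just above contact, then in small steps.

```bash
python3 -m inch '[{"translation":[0.1,0.13,0.7],"twist":[0,0,0]},{"translation":[0.1,0.13,1.4],"twist":[0,0,0]},{"translation":[0.1,0.13,2],"twist":[0,0,0]},{"translation":[0.1,0.13,2.5],"twist":[0,0,0]},{"translation":[0.1,0.13,2.5],"twist":[0,0,0]}]';python3 -m inch '[{"translation":[0,0,0.2],"twist":[0,0,0]},{"translation":[0,0,0.4],"twist":[0,0,0]},{"translation":[0,0,0.6],"twist":[0,0,0]},{"translation":[0,0,0.6],"twist":[0,0,0]},{"translation":[0,0,0.6],"twist":[0,0,0]}]'
```

```text
clock: 10.05
tool_pos: [590.7, -206.0, 124.4]
tool_rot: [[-0.98, 0.2, -0.002], [0.2, 0.98, 0.0], [0.002, -0.0, -1.0]]
wrist_force: [-1.0, 0.4, -7.6]
grip_width: 0.235
clock: 10.47
tool_pos: [591.6, -206.6, 120.3]
tool_rot: [[-0.98, 0.201, 0.0], [0.201, 0.98, -0.0], [-0.0, -0.0, -1.0]]
wrist_force: [-0.6, 0.2, -3.2]
grip_width: 0.236
```

```bash
python3 -m inch '[{"translation":[0,0,0.15],"twist":[0,0,0]},{"translation":[0,0,0.3],"twist":[0,0,0]},{"translation":[0,0,0.3],"twist":[0,0,0]},{"translation":[0,0,0.3],"twist":[0,0,0]},{"translation":[0,0,0.3],"twist":[0,0,0]}]';python3 -m inch '[{"translation":[0,0,0],"twist":[0,0,0]},{"translation":[0,0,0],"twist":[0,0,0]}]'
```

```text
clock: 10.88
tool_pos: [591.6, -206.6, 117.3]
tool_rot: [[-0.98, 0.201, 0.0], [0.201, 0.98, -0.0], [-0.0, -0.0, -1.0]]
wrist_force: [-1.8, 0.6, -1.1]
grip_width: 0.237
clock: 11.05
tool_pos: [591.6, -206.5, 117.2]
tool_rot: [[-0.98, 0.2, 0.0], [0.2, 0.98, -0.0], [-0.0, -0.0, -1.0]]
wrist_force: [-1.2, 0.4, -1.2]
grip_width: 0.235
```

```bash
python3 -m inch '[{"translation":[0,0,0.1],"twist":[0,0,0]},{"translation":[0,0,0.1],"twist":[0,0,0]},{"translation":[0,0,0.1],"twist":[0,0,0]}]';python3 -m inch '[{"translation":[0,0,0],"twist":[0,0,0]},{"translation":[0,0,0],"twist":[0,0,0]},{"translation":[0,0,0],"twist":[0,0,0]},{"translation":[0,0,0],"twist":[0,0,0]},{"translation":[0,0,0],"twist":[0,0,0]}]' 5
python3 - <<'E'
from h import *
p,d=capture("wrist"); cv2.imwrite("pics/w12.png",p[:,:,::-1]); 
s,ds=capture("scene");cv2.imwrite("pics/s12c.png",cv2.resize(s[220:400,200:400,::-1],None,fx=3.3,fy=3.3))
E
```

```text
clock: 11.3
tool_pos: [591.5, -206.5, 116.1]
tool_rot: [[-0.98, 0.201, 0.0], [0.201, 0.98, -0.0], [-0.0, -0.0, -1.0]]
wrist_force: [-2.0, -0.0, -0.2]
grip_width: 0.235
clock: 11.72
tool_pos: [591.7, -206.3, 116.2]
tool_rot: [[-0.98, 0.2, 0.0], [0.2, 0.98, -0.0], [-0.0, 0.0, -1.0]]
wrist_force: [0.7, -0.0, -0.0]
grip_width: 0.59
```

View pics/w12.png

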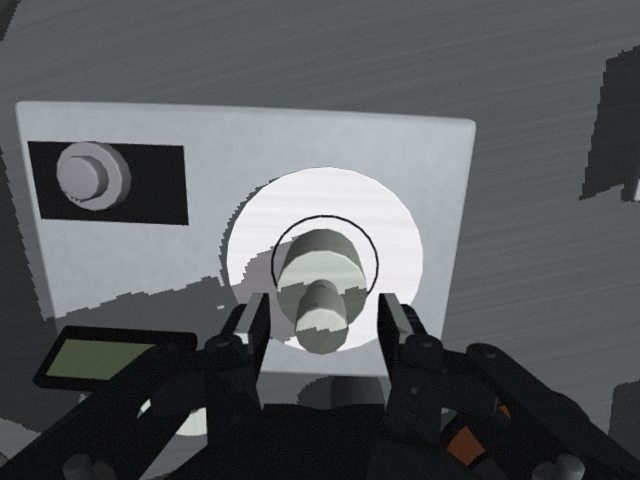

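View pics/s12c.png

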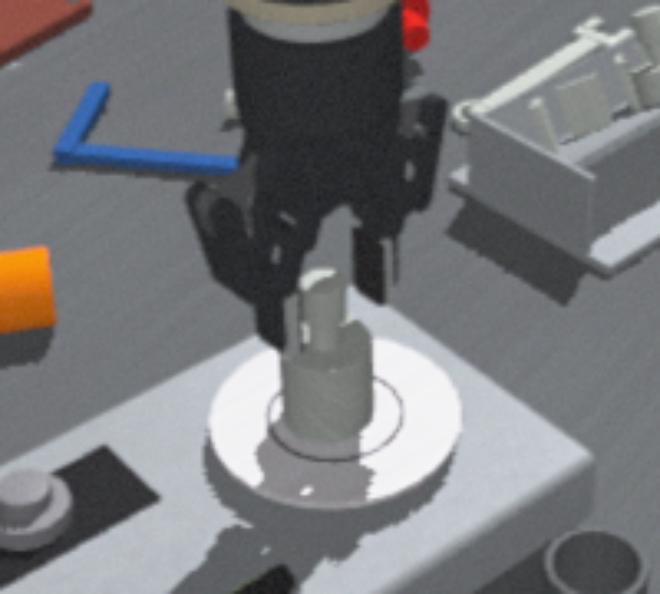

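The weight stands free between the open fingers, with its base inside the circle. I retreat straight up and check the centring.

```bash
python3 -m inch '[{"translation":[0,0,-1],"twist":[0,0,0]},{"translation":[0,0,-2.5],"twist":[0,0,0]},{"translation":[0,0,-5],"twist":[0,0,0]},{"translation":[0,0,-8],"twist":[0,0,0]},{"translation":[0,0,-11],"twist":[0,0,0]}]';python3 -m inch '[{"translation":[0,0,-2],"twist":[0,0,0]},{"translation":[0,0,-2],"twist":[0,0,0]},{"translation":[0,0,-2],"twist":[0,0,0]}]'
python3 - <<'E'
from h import *
import pickle
o=monitor.get_obs();p,d=capture("wrist"); cv2.imwrite("pics/w13.png",p[:,:,::-1]);np.save("pics/w13.npy",d);pickle.dump(o,open("pics/w13.pkl","wb"))
cv2.imwrite("pics/w13c.png",cv2.resize(p[190:360,60:400,::-1],None,fx=2.3,fy=2.3,interpolation=cv2.INTER_CUBIC)); print(o["wrist_force"])
E
```

```text
clock: 12.23
tool_pos: [591.1, -206.5, 227.8]
tool_rot: [[-0.98, 0.201, -0.0], [0.201, 0.98, -0.0], [0.0, -0.0, -1.0]]
wrist_force: [1.4, 0.6, 0.9]
grip_width: 0.585
clock: 12.48
tool_pos: [592.1, -206.8, 247.9]
tool_rot: [[-0.98, 0.201, 0.003], [0.201, 0.98, -0.0], [-0.003, 0.0, -1.0]]
wrist_force: [-0.2, -0.8, -1.0]
grip_width: 0.588
[-0.18689443 -0.76800501 -1.00311684]
```

View pics/w13.png

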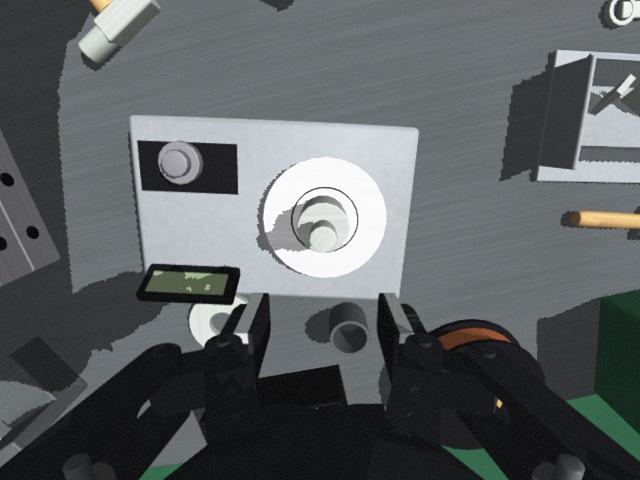

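```bash
python3 - <<'E'
from h import *
import pickle
o=pickle.load(open("pics/w13.pkl","rb"));W=cam("wrist",o);d=np.load("pics/w13.npy")
b=cv2.imread("pics/w13.png");cv2.imwrite("pics/w13c.png",cv2.resize(b[175:265,270:380],None,fx=6,fy=6,interpolation=cv2.INTER_CUBIC))
P=dep(W,(275,215),d[215,275]);Q=dep(W,(370,225),d[225,370]);print("pan pts",P.round(1),Q.round(1),"knob",dep(W,(322,235),d[235,322]).round(1))
kk=(175,163);print("key",dep(W,kk,d[163,175]),"body pts",dep(W,(310,213),d[213,310]).round(1))
cv2.imwrite("pics/w13k.png",cv2.resize(b[135:200,135:245],None,fx=6,fy=6,interpolation=cv2.INTER_CUBIC))
E
```

```text
pan pts [ 575.9 -252.2   65.2] [ 605.1 -160.8   65.4] knob [ 584.  -205.6  146.6]
key [ 506.70854636 -331.8305458    71.84172663] body pts [ 572.3 -213.9  110.4]
```

View pics/w13c.png

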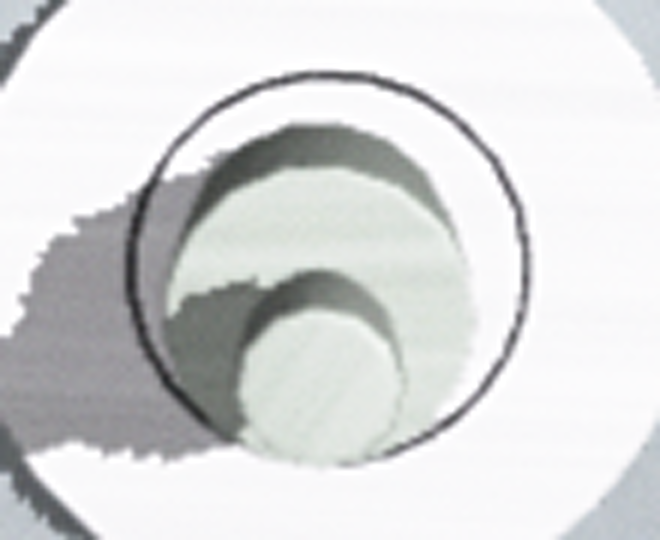

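View pics/w13k.png

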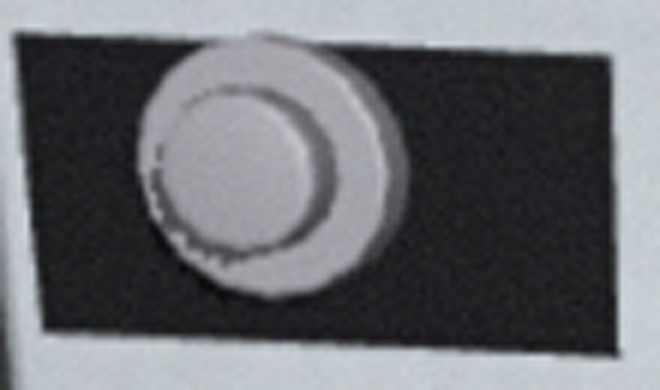

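```bash
python3 - <<'E'
from h import *
import pickle
o=pickle.load(open("pics/w13.pkl","rb"));W=cam("wrist",o)
a=plane(W,(324.75,219.7),65.2);b=plane(W,(323.5,239.5),146.3);c=plane(W,(323.3,228),110.3);k=plane(W,(174.2,163.3),71.8)
print(a,b,c,"off",b-a,c-a,"key",k)
E
```

```text
[ 590.66814057 -204.43563456   65.2       ] [ 587.76897192 -205.23890857  146.3       ] [ 587.67947775 -205.34586001  110.3       ] off [-2.89916865 -0.803274   81.1       ] [-2.98866282 -0.91022545 45.1       ] key [ 506.809029   -332.69050688   71.8       ]
```

The weight stands upright, 3 mm from the pan centre. Knob height over pan is 81.1 mm as expected, and the pan is down about 7 mm. Key top is at (507,−332.3,71.8). Next I shut the fingers and move above the key.

```bash
python3 - <<'E'
from h import *
import pickle
d=np.load("pics/w13.npy");o=pickle.load(open("pics/w13.pkl","rb"));W=cam("wrist",o)
for u in((181,180),(192,155)):print("collar",dep(W,u,d[u[1],u[0]]))
delta([506.9,-332.3,150],rot(0,-11.5))
E
```

```text
collar [ 523.29860424 -335.58682128   61.78088408]
collar [ 502.60889593 -317.82728889   60.84865853]
translation [5.77, -14.04, 9.64] twist [0.01, 0.03, -0.06] rows 4.3
```

```bash
python3 -m inch '[{"translation":[1.5,-3.5,0],"twist":[0,0,0]},{"translation":[3,-7,0],"twist":[0,0,0]},{"translation":[4.4,-10.5,0],"twist":[0,0,0]},{"translation":[5.8,-14,2],"twist":[0,0,0]},{"translation":[5.8,-14,5],"twist":[0,0,0]}]' 0;python3 -m inch '[{"translation":[0,0,2.5],"twist":[0,0,0]},{"translation":[0,0,4.6],"twist":[0,0,0]},{"translation":[0,0,4.6],"twist":[0,0,0]},{"translation":[0,0,4.6],"twist":[0,0,0]}]'
python3 - <<'E'
from h import *
delta([506.9,-332.3,110],rot(0,-11.5))
o=monitor.get_obs();p,d=capture("wrist");W=cam("wrist",o);R=np.array(o["tool_rot"]);t=np.array(o["tool_pos"]); cv2.imwrite("pics/w14.png",p[:,:,::-1])
for y in range(270,310,4): print(y,[(R.T@(dep(W,(x,y),d[y,x])-t)).round(1).tolist() for x in(317,323,330)])
E
```

```text
clock: 12.95
tool_pos: [501.5, -340.4, 197.9]
tool_rot: [[-0.978, 0.21, 0.002], [0.21, 0.978, -0.005], [-0.003, -0.004, -1.0]]
wrist_force: [-0.5, -1.2, -0.1]
grip_width: -0.0
clock: 13.28
tool_pos: [505.6, -331.3, 148.8]
tool_rot: [[-0.98, 0.201, -0.003], [0.201, 0.98, 0.001], [0.003, 0.0, -1.0]]
wrist_force: [-0.1, 0.2, 1.5]
grip_width: 0.004
translation [-0.16, -0.07, 3.88] twist [0.02, -0.2, -0.07] rows 0.9
270 [[-10.3, -4.0, 75.8], [-10.3, 0.3, 75.8], [-10.8, 5.2, 77.1]]
274 [[-17.1, -4.2, 85.2], [-17.7, 0.3, 86.6], [-17.2, 5.4, 85.3]]
278 [[-21.0, -4.2, 87.0], [-21.1, 0.2, 87.1], [-20.8, 5.5, 86.4]]
282 [[-28.6, -4.5, 97.1], [-28.8, 0.2, 97.7], [-28.4, 5.7, 96.6]]
286 [[-32.1, -4.5, 97.4], [-32.4, 0.2, 98.0], [-31.6, 5.7, 96.1]]
290 [[12.0, -2.4, -7.1], [12.0, 0.3, -7.1], [12.0, 3.5, -7.0]]
294 [[12.6, -2.3, -12.5], [12.3, 0.3, -11.9], [12.5, 3.4, -12.2]]
298 [[11.7, -2.3, -14.5], [12.0, 0.3, -15.2], [11.8, 3.3, -14.7]]
302 [[11.9, -2.2, -18.8], [11.8, 0.3, -18.7], [11.9, 3.2, -18.8]]
306 [[12.2, -2.1, -23.0], [12.2, 0.3, -23.0], [11.8, 3.2, -22.3]]
```

View pics/w14.png

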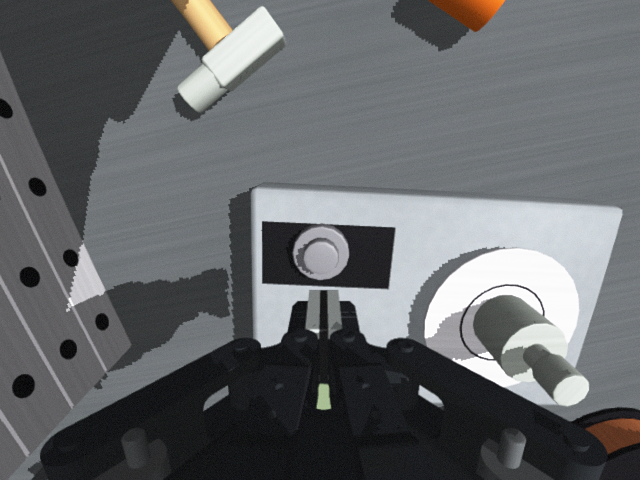

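The key cap at (322,257) is aligned with the finger line. Tips are about 5 mm behind the TCP, so contact is expected near TCP z≈67. Descending to about 80, then slowly.

```bash
python3 -m inch '[{"translation":[-0.15,-0.1,1.5],"twist":[0,0,0]},{"translation":[-0.15,-0.1,3],"twist":[0,0,0]},{"translation":[-0.15,-0.1,4.5],"twist":[0,0,0]},{"translation":[-0.15,-0.1,4.5],"twist":[0,0,0]}]'; python3 -m inch '[{"translation":[0,0,0.8],"twist":[0,0,0]},{"translation":[0,0,1.6],"twist":[0,0,0]},{"translation":[0,0,2.4],"twist":[0,0,0]},{"translation":[0,0,2.4],"twist":[0,0,0]},{"translation":[0,0,2.4],"twist":[0,0,0]}]'
python3 - <<'E'
from h import *
delta([506.9,-332.3,67],rot(0,-11.5))
s,ds=capture("scene");cv2.imwrite("pics/s15c.png",cv2.resize(s[260:440,130:370,::-1],None,fx=3.2,fy=3.2))
E
```

```text
clock: 13.67
tool_pos: [507.6, -332.5, 104.1]
tool_rot: [[-0.98, 0.2, -0.002], [0.2, 0.98, 0.001], [0.002, 0.0, -1.0]]
wrist_force: [-0.7, 0.5, 0.2]
grip_width: -0.002
clock: 14.08
tool_pos: [507.7, -333.1, 80.9]
tool_rot: [[-0.98, 0.2, -0.001], [0.2, 0.98, 0.0], [0.001, 0.0, -1.0]]
wrist_force: [-0.1, 0.8, -0.6]
grip_width: 0.002
translation [0.1, 0.06, 1.39] twist [0.0, -0.03, -0.06] rows 0.3
```

View pics/s15c.png

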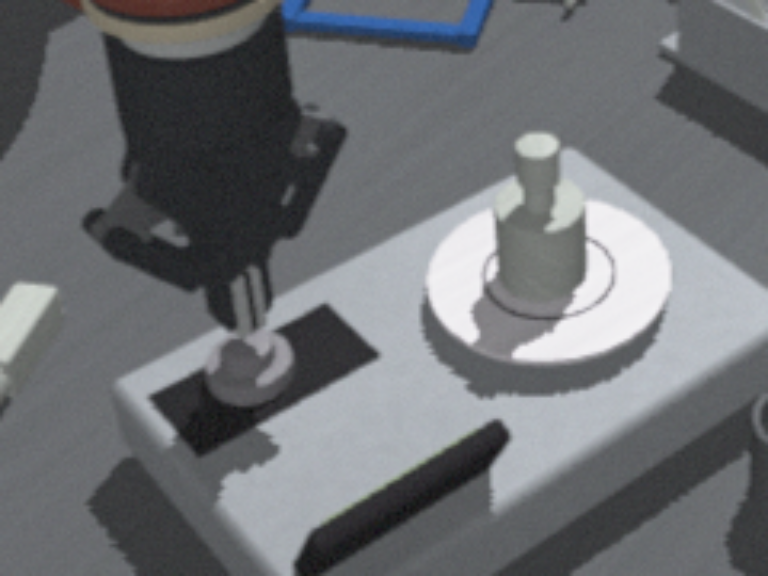

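The tips are just above the key and the weight stands on the pan. Now pressing slowly.

```bash
python3 -m inch '[{"translation":[0.1,0.06,0.5],"twist":[0,0,0]},{"translation":[0.1,0.06,0.9],"twist":[0,0,0]},{"translation":[0.1,0.06,1.2],"twist":[0,0,0]},{"translation":[0.1,0.06,1.2],"twist":[0,0,0]}]'; python3 -m inch '[{"translation":[0,0,0.2],"twist":[0,0,0]},{"translation":[0,0,0.4],"twist":[0,0,0]},{"translation":[0,0,0.4],"twist":[0,0,0]},{"translation":[0,0,0.4],"twist":[0,0,0]}]'
```

```text
clock: 14.47
tool_pos: [506.9, -332.3, 68.5]
tool_rot: [[-0.98, 0.2, -0.0], [0.2, 0.98, 0.0], [0.0, 0.0, -1.0]]
wrist_force: [-0.1, 1.3, 2.1]
grip_width: -0.0
clock: 14.8
tool_pos: [507.0, -332.4, 65.2]
tool_rot: [[-0.98, 0.2, 0.0], [0.2, 0.98, 0.0], [0.0, 0.0, -1.0]]
wrist_force: [-0.2, 0.6, 3.4]
grip_width: 0.002
```

```bash
python3 -m inch '[{"translation":[0,0,0.1],"twist":[0,0,0]},{"translation":[0,0,0.2],"twist":[0,0,0]},{"translation":[0,0,0.2],"twist":[0,0,0]},{"translation":[0,0,0.2],"twist":[0,0,0]}]'; python3 -m inch '[{"translation":[0,0,0.1],"twist":[0,0,0]},{"translation":[0,0,0.1],"twist":[0,0,0]},{"translation":[0,0,0.1],"twist":[0,0,0]}]'
```

```text
clock: 15.13
tool_pos: [507.1, -332.4, 63.5]
tool_rot: [[-0.98, 0.2, 0.0], [0.2, 0.98, 0.0], [-0.0, 0.0, -1.0]]
wrist_force: [-3.0, 1.5, 8.5]
grip_width: -0.001
clock: 15.38
tool_pos: [507.1, -332.5, 63.3]
tool_rot: [[-0.98, 0.201, 0.001], [0.201, 0.98, 0.001], [-0.001, 0.001, -1.0]]
wrist_force: [-4.8, 4.7, 17.8]
grip_width: 0.0
```

The force rises sharply to 18 N with no more travel, about 6 mm after contact: the key is on its stop. Releasing upwards.

```bash
python3 -m inch '[{"translation":[0,0,-1],"twist":[0,0,0]},{"translation":[0,0,-3],"twist":[0,0,0]},{"translation":[0,0,-6],"twist":[0,0,0]},{"translation":[0,0,-10],"twist":[0,0,0]},{"translation":[0,0,-13],"twist":[0,0,0]}]'; python3 -m inch '[{"translation":[1,0,-3],"twist":[0,0,0]},{"translation":[1,0,-4],"twist":[0,0,0]},{"translation":[1,0,-4],"twist":[0,0,0]},{"translation":[1,0,-4],"twist":[0,0,0]}]'
python3 - <<'E'
from h import *
import pickle
o=monitor.get_obs();p,d=capture("wrist"); cv2.imwrite("pics/w16.png",p[:,:,::-1]);np.save("pics/w16.npy",d);pickle.dump(o,open("pics/w16.pkl","wb"))
s,ds=capture("scene");cv2.imwrite("pics/s16.png",s[:,:,::-1])
print(o["wrist_force"])
E
```

```text
clock: 15.8
tool_pos: [506.9, -333.0, 194.5]
tool_rot: [[-0.98, 0.201, 0.001], [0.201, 0.98, -0.001], [-0.001, -0.001, -1.0]]
wrist_force: [0.7, -0.7, -0.4]
grip_width: -0.001
clock: 16.13
tool_pos: [497.4, -330.3, 231.9]
tool_rot: [[-0.98, 0.2, 0.001], [0.2, 0.98, 0.0], [-0.001, 0.0, -1.0]]
wrist_force: [-0.0, 0.3, -1.4]
grip_width: -0.0
[-0.0480942   0.28966994 -1.42481883]
```

View pics/w16.png

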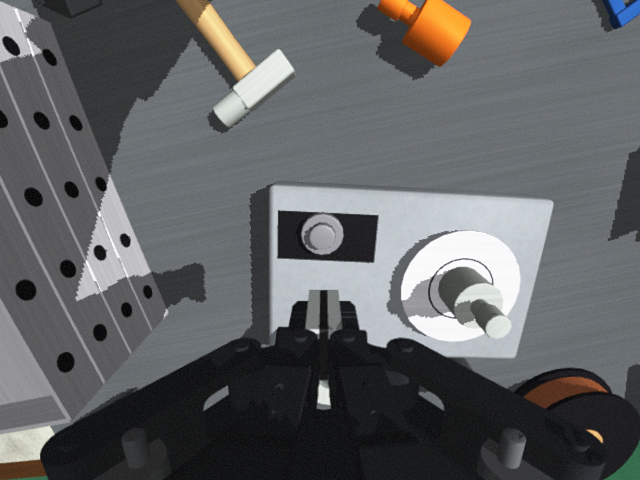

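View pics/s16.png

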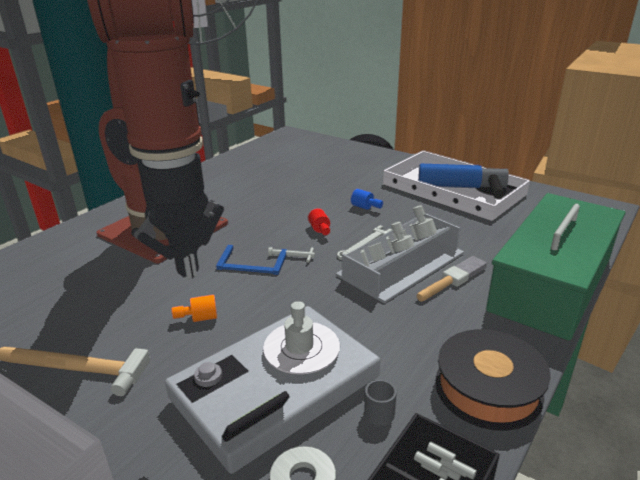

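```bash
python3 - <<'E'
from h import *
import pickle
from plant import job_done
o=pickle.load(open("pics/w16.pkl","rb"));W=cam("wrist",o);d=np.load("pics/w16.npy")
print("key",dep(W,(321,236),d[236,321]).round(1),"knob",dep(W,(496,326),d[326,496]).round(1),"pan",dep(W,(440,255),d[255,440]).round(1),dep(W,(505,265),d[265,505]).round(1))
a=cv2.imread("pics/scene0.png").astype(int);b=cv2.imread("pics/s16.png").astype(int)
print("rack change, mid/small bays:",np.abs(a-b)[205:262,392:440].mean().round(1))
E
```

```text
key [ 505.4 -333.6   72. ] knob [ 585.8 -208.   146.4] pan [ 549.6 -222.8   66.3] [ 574.1 -158.2   65.2]
rack change, mid/small bays: 2.4
```

The key is back up (top at 72 mm), the weight stands on the depressed pan, and the rack image is unchanged. Handing in.

```bash
python3 -c "
from plant import job_done
print(job_done())"
```

```text
the job is handed in; nothing more can be done
None
```

I moved the largest weight from the rack to the balance pan, pressed the calibration key, and handed the job in at about 16 s of the 51 s allowed. No verdict was reported.

**Last checks:**
- **Weight:** it stands upright about 3 mm from the pan centre. Its knob top is 81 mm above a pan pressed down about 7 mm.
- **Calibration key:** I pressed it about 6 mm until it hit a firm stop at 18 N. Its top measured 72 mm afterwards, so it is up again.
- **Other weights:** the mid and small bays look the same in the scene picture as at the start. I compared images only and did not re-measure their positions.
- **Robot:** the gripper was clear of everything when I handed in.

**What failed or disagreed:**
- **First grasp:** it missed. I had placed the fingertips 25 mm ahead of the TCP, as stated, but the wrist camera's depth showed them 5 to 7 mm behind it when shut. The fingers shut on top of the knob at about 8 N without disturbing the weight. I backed off and gripped about 30 mm deeper.
- **Camera heights:** the camera pairs mostly agreed on heights to within about 4 mm. One early knob-top reading was 99 mm against the expected 115 mm. I set it aside in favour of the other readings, which were around 113 to 116 mm.

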